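# Overhang the pin holder for the micrometer

### The arm

A 6-joint arm with a two-finger parallel gripper is mounted at the origin on a cart in front of the work surface, level with it; the furniture and walls round the work are solid. World frame = base frame: x ahead of the robot, y to its left, z up, the work surface at z = 0. Lengths are in mm, angles in rad, forces in N, time in s.
With the tool pointing down it reaches from about 325 to 775 mm from the base axis. Payload 9.3 kg.
Tool frame: the origin (TCP) lies on the mounting face of the last link; the fingertips stand 173 mm ahead of it and the grasp point (between the pads) lies 155 mm ahead of it; z points along the fingers, y is the direction in which the jaws open and shut (so a half turn about z gives the same grasp; the last joint's range is limited). The gripper opens to 85 mm and grips with 20 to 120 N. Pads are 22 mm wide; open, the fingers measure 114 mm over their backs; the gripper's body (76 mm by 85 mm) begins 54 mm behind the grasp point. The pads swing forward as they close: fully open they stand 13 mm farther back than shut.
Start: joints at [-1.294, 0.259, 0.021, 1.334, 0, 1.418], TCP at [229.172, -499.977, 404.679] pointing down, gripper open.
Joint ranges: [-3.04, 3.04], [-0.91, 1.82], [-1.04, 1.36], [-1.92, 1.95], [-1.52, 1.45], [-3.14, 3.14]. Speed limits (rad/s): [2.22, 2.22, 2.79, 3.14, 3.14, 3.14].

### API

Orientations are given as a rotation vector (axis times angle).
In Python, from cell import bot gives the robot as it stands.
- The arm moves only by the shell command python3 -m creep 'ROWS' [FORCE]. ROWS is JSON, a list of rows, each a list of 7 numbers: the shift along the tool's x, y, z in cm, then the turn, a rotation vector about the tool's x, y, z in degrees, then the closure, from -1 (fully open) to 1 (shut). A call has 1 to 10 rows; each row shifts and turns the commanded pose from where the row before left it, along the tool's axes as they then stand; what a row does not reach is not made up. A row lasts 1/10 s, in which the tool goes at most 50 mm and 8.59 degrees, less where a joint would pass 70% of its speed; a pose out of reach is approached as far as the arm can. A call with a gripper value outside its range is refused whole. The fingers move at their own pace and stop on an object; FORCE is the grip in N (left out, the last holds). Time passes only in rows, so rows that do not move let the fingers close. It gives the time, the measured TCP pose, the force and the opening at its end, in the units of the state.
- bot.read_state(): the state, without advancing time (a new reading comes with each control period).
- bot.camera(name): name is "side" or "top" or "wrist"; returns a dict with "pixels" (384x512x3 uint8, red, green, blue), "fx", "fy", "cx", "cy" (pixels), "D" ([k1, k2, p1, p2, k3] as OpenCV has them; the pictures are not rectified), "R" (3x3) and "t" (3): a world point X has camera coordinates R X + t; the wrist camera has in their place "T_tool_cam" (4x4, takes a point from camera to tool coordinates, whose origin is the TCP and whose axes are the flange's). Camera axes: x right, y down, z forward; pixel columns grow to the right and rows downward; lengths in mm; the calibration is good to about 2 mm. A picture is of the moment at which its call begins: read the wrist's pose just before it. There is no depth.
- bot.close_job(): hands the job in, once; it reports no verdict.
The state is a dict: "t": time; "joint_positions": joint angles; "joint_velocities": joint speeds; "tau": joint torques, N m; "position": TCP position; "tool_rot": TCP orientation; "contact_force": force on the tool from outside, world axes, zero at the start; "ft_torque": the same for the moment, N m; "gripper_width": finger opening in mm.
Only numpy, scipy, OpenCV 4.12 (cv2) and the standard library are available. Lean on these libraries where they do the work, as an engineer would, in place of code of your own. Each camera call takes 0.05 s, during which the arm holds its last target.

### The job

Lay the two steel gauge pins flat across the fork of the aluminium pin holder, one in each pair of notches, parallel to each other and bridging both prongs evenly. Then slide the holder by its black grip bar straight out over the front edge of the granite block, without lifting it off or letting it tip, until its whole red line lies over that edge: I need to get the micrometer round the pins from below. That far out it is front-heavy and would fall, so finish while still gripping it and holding it level on the granite; leave everything else on the bench where it is.

Things in the scene. Friction and masses are not known exactly. Their poses are not given: they have to be found in the camera images.
- granite: Block of dark speckled granite, 190 (x) x 100 (y) x 50 (z) mm, fixed on the bench. Origin at the centre of its underside. Its -x end, facing roughly to the robot, is the front edge over which the holder is slid.
- granite_front_edge (a point): Middle of the granite's upper front edge, 95 mm to -x of the granite's origin and 50 mm above its underside; axes as the granite's, so the edge runs along y and outward is -x.
- pin_holder: Loose aluminium plate, 203 (x) x 64 (y) x 10 (z) mm, 0.3 to 0.45 kg: solid from x = 0 to +100, two prongs 17 mm wide with an open 30 mm gap from 0 to -103. Origin on the underside at the fork's root, mid-width; z up, -x to the tips. At the start the tips overhang the granite's front edge by up to 30 mm. With both pins in, its centre of mass is at x = +10 mm: it tips past 113 mm of overhang unless held.
- notch_outer (a point): Middle of the outer pair of notches, 90 mm to -x of the holder's origin, on the floor's level, mid-gap. A pair is a straight cut along y across both prongs, 16 mm wide (x), 5 mm deep, flat floor 5 mm above the holder's underside; either pin fits. Axes as the holder's.
- notch_inner (a point): The same for the inner pair of notches, 30 mm to -x of the holder's origin, 60 mm from the outer pair.
- grip_bar (a point): Point in the black upright grip bar on the back of the holder, 84 mm to +x of its origin. The bar is 14 mm thick (x), 52 mm wide (y), 30 mm high above the plate's top; this point is mid-bar, 18 mm above the plate's top, 12 mm below the bar's. Pinch it along x from above; the plate reaches 9 mm behind it and is bare in front.
- red_line_left (a point): Left (+y) end of the red index line painted across the holder's top and down its flanks, 48 mm to +x of the holder's origin, at the height of the underside. The line runs along the holder's y.
- red_line_right (a point): Right (-y) end of the same red line, at the height of the underside.
- thick_pin: Steel gauge pin, 12 mm thick and 50 mm long, about 30 g, lying on the bench at any angle (it does not roll). Origin at the middle of its underside; its length is along its y axis. The two ends are alike.
- thin_pin: Steel gauge pin, 10 mm thick and 55 mm long, about 30 g, lying on the bench at any angle (it does not roll). Origin at the middle of its underside; its length is along its y axis. The two ends are alike.
- video_gauge: Measuring machine, fixed, back left; keep clear of it. Origin under its middle. In its axes the dark base spans x -277 to +302, y -185 to +195 mm, 122 mm high; above it the stage, 200 to 240 mm high, reaches x = -235 and y = -217 mm, with a knob at z = 156 that reaches x = -230, y = -205 mm.
- micrometer: Grey micrometer, 44 x 130 x 16 mm, lying loose on the bench; not to be disturbed. Origin at the middle of its underside.
- ring_gauge: Grey steel ring, 58 mm across and 18 mm high, on the bench; not to be disturbed. Origin at the middle of its underside.
- loupe: Black eye loupe, 41 mm across and 31 mm high, on the bench; not to be disturbed. Origin at the middle of its underside.
- eraser: Blue and white eraser, 21 x 46 x 12 mm, on the bench; not to be disturbed. Origin at the middle of its underside.

How it is judged:
By the outcome, as a careful person would: the job done as asked, in the order asked, and still so for the second after the job is handed in, while the arm keeps its last pose, push and grip.
It also fails if it takes over 67 s, if anything falls off the work surface, if the arm or the gripper's body presses on something with over 40 N, if the wrist force passes 120 N, or if a joint passes its speed limit or range.

## Working session

There is one attempt and no reset: what is moved stays moved. The work goes in short steps, Python scripts to look and compute and a shell command to move; the robot and the scene stay as the last step left them, time stands still between calls to the robot, and variables do not carry over. Pictures are saved under pics/ and viewed, and the job is handed in when it is done.

```bash
ls; mkdir -p pics; python3 - <<'E'
from cell import bot
import cv2,json
s=bot.read_state();print(s)
for n in ["side","top","wrist"]:
    c=bot.camera(n)
    cv2.imwrite(f"pics/{n}0.png",c["pixels"][:,:,::-1])
    print(n,{k:(v.tolist() if hasattr(v,'tolist') else v) for k,v in c.items() if k!="pixels"})
E
```

```text
pics
{'t': 0.0, 'joint_positions': array([-1.29361524e+00,  2.59193089e-01,  2.07201786e-02,  1.33368691e+00,
       -6.88919375e-06,  1.41817255e+00]), 'joint_velocities': array([-0.0001049 , -0.00030615,  0.00038114, -0.00057564,  0.00027138,
       -0.00264968]), 'tau': array([-2.70996384e-05, -5.55638337e+01,  3.44528425e+01,  1.37122531e-02,
       -3.35127452e-04,  5.23163209e-06]), 'position': array([ 229.1476799 , -499.92467091,  404.04915129]), 'tool_rot': array([-3.06799811e+00, -6.69661128e-01,  1.44039000e-04]), 'contact_force': array([-0.14501519,  0.20039773, -0.01430466]), 'ft_torque': array([-0.02244386, -0.00535337, -0.00360518]), 'gripper_width': 85.23355766169537}
side {'fx': 410.16676699247967, 'fy': 410.16676699247967, 'cx': 256.91987534779105, 'cy': 191.11524377456183, 'D': [-0.10686163651669532, 0.0, 0.0, 0.0, 0.0], 'R': [[-0.8270691486820845, -0.5620856927800503, 0.004036987770974778], [-0.3121950371487993, 0.4533767452791686, -0.8348555477564533], [0.46743008255561813, -0.691743594702574, -0.5504542824885725]], 't': [372.6988987362764, 322.80491978839433, 941
[... 201 characters left out ...]
.9999138109215533, 0.01236174297316988], [-0.9975257602922398, 0.003543861239455514, -0.07021252453020213], [0.07016266467564271, -0.012641668238498847, -0.997455457005355]], 't': [-208.4544389003397, 586.5868345822178, 1154.5682737356617]}
wrist {'fx': 314.4200396073229, 'fy': 314.4200396073229, 'cx': 253.55878216837476, 'cy': 193.75053880645714, 'D': [-0.016613496273945833, 0.0, 0.0, 0.0, 0.0], 'T_tool_cam': [[-0.0001565308045800456, -0.9556972126366812, -0.2943515130869649, 74.96199541795127], [0.9999999867160702, -0.00013621692272332197, -8.95142982746723e-05, 0.3732711912194375], [4.545290804055519e-05, -0.2943515231885651, 0.9556972212634107, 31.144429828019348], [0.0, 0.0, 0.0, 1.0]]}
```

View pics/side0.png

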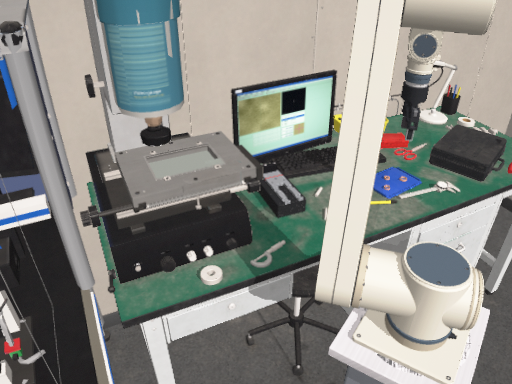

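View pics/top0.png

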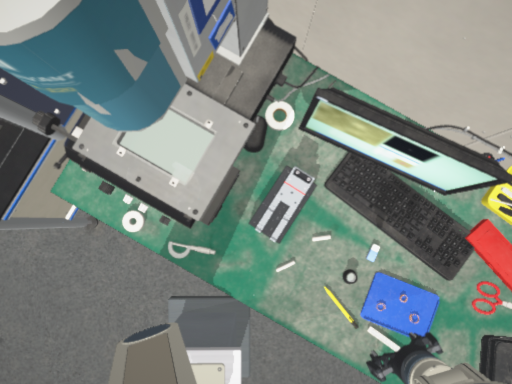

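View pics/wrist0.png

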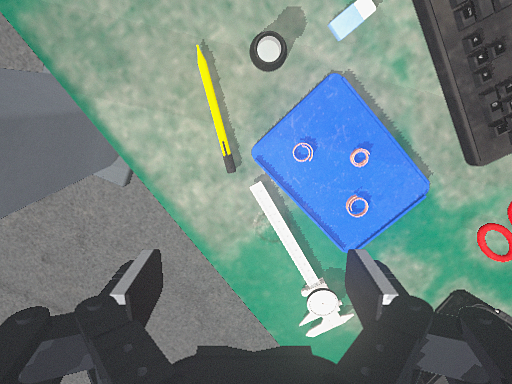

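The top view shows the holder on the granite at about (285,205) and the two pins near (321,238) and (286,265). The side view shows the holder at (280,190). I'll enlarge both.

```bash
cat > h.py <<'E'
import numpy as np,cv2
from scipy.spatial.transform import Rotation as Ro
from cell import bot
def shot(n,save=None):
    s=bot.read_state(); c=bot.camera(n)
    K=np.array([[c['fx'],0,c['cx']],[0,c['fy'],c['cy']],[0,0,1.]]);D=np.array(c['D'])
    if n=='wrist':
        T=np.eye(4);T[:3,:3]=Ro.from_rotvec(s['tool_rot']).as_matrix();T[:3,3]=s['position']
        W=np.linalg.inv(T@np.array(c['T_tool_cam']));R,t=W[:3,:3],W[:3,3]
    else: R,t=np.array(c['R']),np.array(c['t'])
    if save: cv2.imwrite(f'pics/{save}.png',c['pixels'][:,:,::-1]); np.savez(f'pics/{save}.npz',K=K,D=D,R=R,t=t,px=c['pixels'])
    return dict(K=K,D=D,R=R,t=t,px=c['pixels'])
def load(n): return dict(np.load(f'pics/{n}.npz'))
def ray(c,uv):
    p=cv2.undistortPoints(np.array([[uv]],float),c['K'],c['D'])[0,0]
    d=c['R'].T@np.array([p[0],p[1],1]);o=-c['R'].T@c['t'];return o,d/np.linalg.norm(d)
def plane(c,uv,z):
    o,d=ray(c,uv);return o+d*(z-o[2])/d[2]
def tri(*cu):
    A=np.zeros((3,3));b=np.zeros(3);rs=[ray(c,u) for c,u in cu]
    for o,d in rs:
        P=np.eye(3)-np.outer(d,d);A+=P;b+=P@o
    X=np.linalg.solve(A,b);return X,[round(float(np.linalg.norm(np.cross(X-o,d))),2) for o,d in rs]
def proj(c,X):
    return cv2.projectPoints(np.array(X,float).reshape(-1,3),cv2.Rodrigues(c['R'])[0],c['t'],c['K'],c['D'])[0][:,0]
def crop(c,x0,y0,x1,y1,f,name):
    im=cv2.resize(c['px'][y0:y1,x0:x1,::-1],None,fx=f,fy=f,interpolation=cv2.INTER_CUBIC);cv2.imwrite(f'pics/{name}.png',im)
E
python3 - <<'E'
from h import *
c=shot('top','top1');crop(c,230,150,390,290,5,'top1c')
c=shot('side','side1');crop(c,240,150,400,270,5,'side1c')
E
```

```text
(no output)
```

View pics/top1c.png

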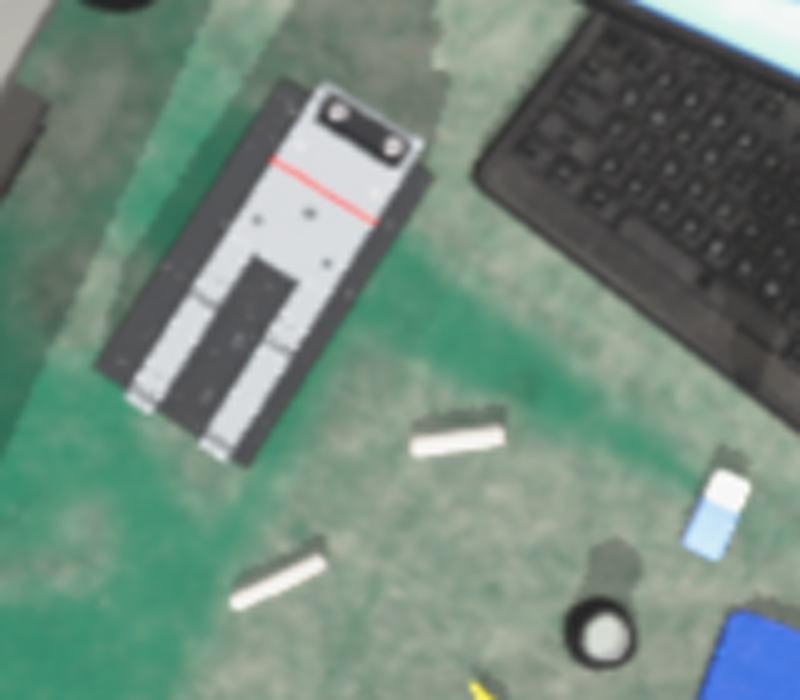

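View pics/side1c.png

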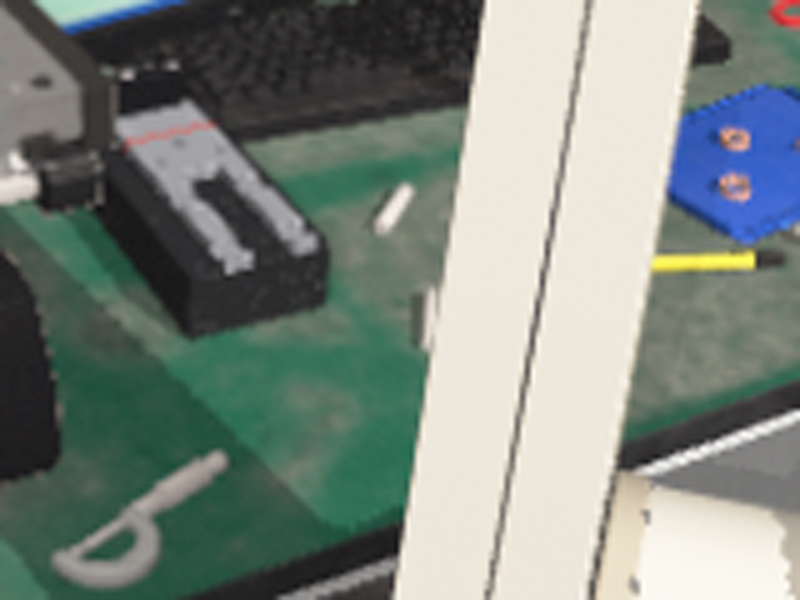

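The top crop shows the holder lying diagonally, bar at (365,130) and tips at (140,405) and (215,450). The pins are at (457,440) and (278,580). I'll take rough positions from these to place the wrist camera.

```bash
python3 - <<'E'
from h import *
c=load('top1')
f=lambda u,v:(230+(u+.5)/5-.5,150+(v+.5)/5-.5)
for n,u,v,z in [('pinA1',412,448,6),('pinA2',505,434,6),('pinB1',233,604,6),('pinB2',325,560,6),('tipL',140,408,60),('tipR',214,456,60),('redL',272,158,60),('redR',376,223,60),('bar',365,130,90),('backL',322,84,60),('backR',424,142,60),('gfL',96,368,50),('gfR',247,466,50)]:
    print(n,plane(c,f(u,v),z).round(1))
s=load('side1')
g=lambda u,v:(240+(u+.5)/5-.5,150+(v+.5)/5-.5)
print('pinA mid', tri((c,f(458,440)),(s,g(394,207))))
E
```

```text
pinA1 [ 451.8 -358.9    6. ]
pinA2 [ 459.4 -411.1    6. ]
pinB1 [ 366.1 -258.1    6. ]
pinB2 [ 390.  -309.5    6. ]
tipL [ 476.1 -206.3   60. ]
tipR [ 450.4 -245.7   60. ]
redL [ 609.9 -278.    60. ]
redR [ 574.6 -333.7   60. ]
bar [ 621.7 -324.9   90. ]
backL [ 650.  -305.4   60. ]
backR [ 618.3 -360.2   60. ]
gfL [ 497.4 -182.8   50. ]
gfR [ 444.5 -263.9   50. ]
pinA mid (array([ 455.68059794, -384.76846007,    7.7623397 ]), [0.62, 0.62])
```

```bash
cat >> h.py <<'E'
def delta(P,yaw,s=None):
    "tool-frame shift (cm) and turn about tool z (deg) to reach TCP P with tool x at yaw deg, pointing down"
    s=s or bot.read_state(); R=Ro.from_rotvec(s['tool_rot'])
    a=np.radians(yaw);ca,sa=np.cos(a),np.sin(a)
    G=Ro.from_matrix(np.array([[ca,sa,0],[sa,-ca,0],[0,0,-1.]]))
    sh=R.inv().apply(np.array(P,float)-s['position'])/10
    tn=(R.inv()*G).as_rotvec(degrees=True)
    sh2=G.inv().apply(np.array(P,float)-s['position'])/10
    print('t',s['t'],'pos',s['position'].round(1),'shift cm',sh.round(2),'turn',tn.round(2),'| shift if turned first',sh2.round(2),'w',round(s['gripper_width'],1))
E
python3 - <<'E'
from h import *
delta((520,-280,450),58)
c=load('top1');print('stage corners',plane(c,(253,124),240),plane(c,(195,222),240), plane(c,(238,170),122))
E
```

```text
t 0.25 pos [ 229.2 -500.   404.4] shift cm [35.6  -7.88 -4.56] turn [-3.000e-02 -1.000e-02 -3.337e+01] | shift if turned first [34.07 13.01 -4.56] w 85.7
stage corners [ 724.58034106 -195.18449876  240.        ] [501.64637221 -64.1702482  240.        ] [ 633.15833657 -156.4417797   122.        ]
```

```bash
python3 -m creep '[[4.45,-1,-0.6,0,0,0,-1],[4.45,-1,-0.6,0,0,0,-1],[4.45,-1,-0.6,0,0,0,-1],[4.45,-1,-0.6,0,0,0,-1],[4.45,-1,-0.6,0,0,0,-1],[4.45,-1,-0.6,0,0,0,-1],[4.45,-1,-0.5,0,0,0,-1],[4.45,-0.9,-0.5,0,0,0,-1]]'
python3 -m creep '[[0,0,0,0,0,-8.4,-1],[0,0,0,0,0,-8.4,-1],[0,0,0,0,0,-8.4,-1],[0,0,0,0,0,-8.2,-1],[0,0,0,0,0,0,-1],[0,0,0,0,0,0,-1]]'
python3 - <<'E'
from h import *
c=shot('wrist','w1')
crop(c,0,0,512,384,1.5,'w1c')
delta((460,-340,430),58)
E
```

```text
t: 1.05
position: [521.1, -278.3, 451.0]
tool_rot: [3.069, 0.67, 0.0]
contact_force: [-0.1, -1.3, -0.2]
gripper_width: 85.4
t: 1.65
position: [519.9, -279.8, 450.6]
tool_rot: [-2.75, -1.518, 0.0]
contact_force: [0.3, -0.7, 0.0]
gripper_width: 85.5
t 1.7 pos [ 519.9 -279.9  450.6] shift cm [-8.28 -1.86  2.06] turn [-0.01 -0.   -0.2 ] | shift if turned first [-8.27 -1.89  2.06] w 85.8
```

View pics/w1c.png

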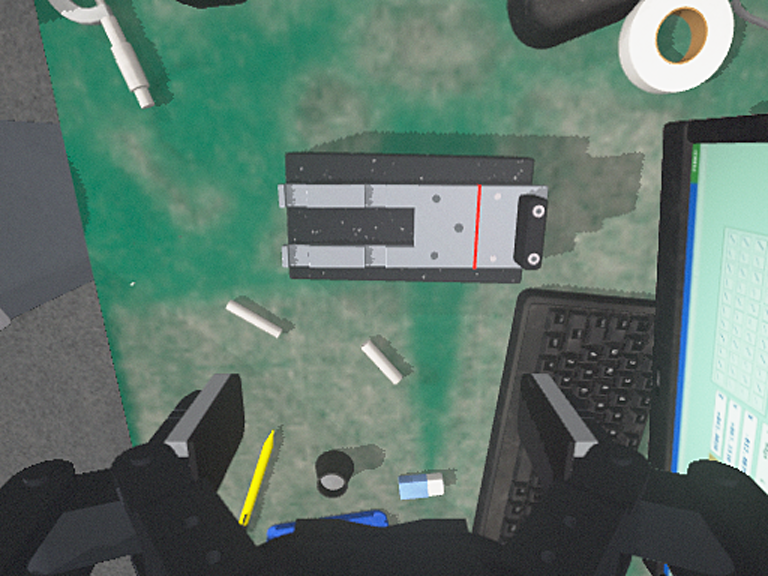

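```bash
python3 -m creep '[[-2,4,3,0,0,0,-1],[-2,4,3,0,0,-0.2,-1],[0,0,0,0,0,0,-1],[0,0,0,0,0,0,-1]]'
python3 - <<'E'
from h import *
c=shot('wrist','w2')
crop(c,0,0,512,384,1.5,'w2c')
crop(load('w1'),140,80,400,275,3,'w1d')
crop(c,100,40,360,235,3,'w2d')
E
```

```text
t: 2.1
position: [563.3, -351.4, 393.3]
tool_rot: [-2.745, -1.523, 0.002]
contact_force: [-0.8, 0.8, 0.2]
gripper_width: 85.4
```

View pics/w2c.png

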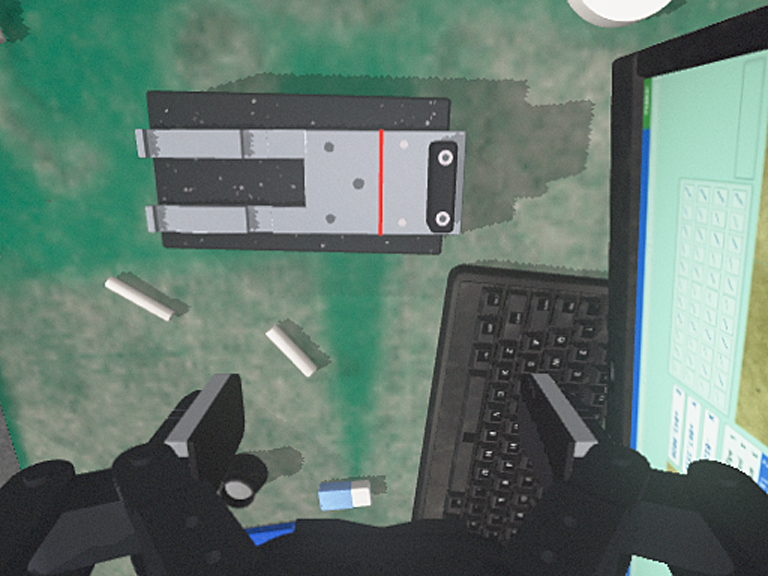

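View pics/w1d.png

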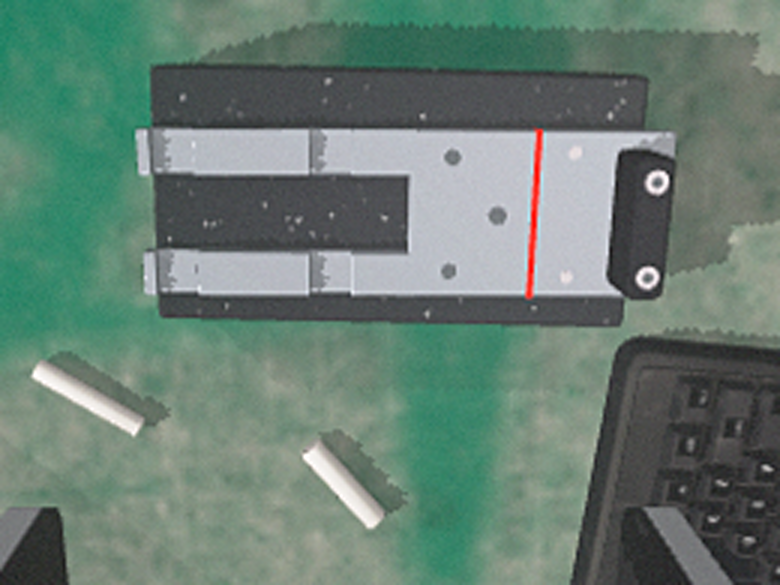

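View pics/w2d.png

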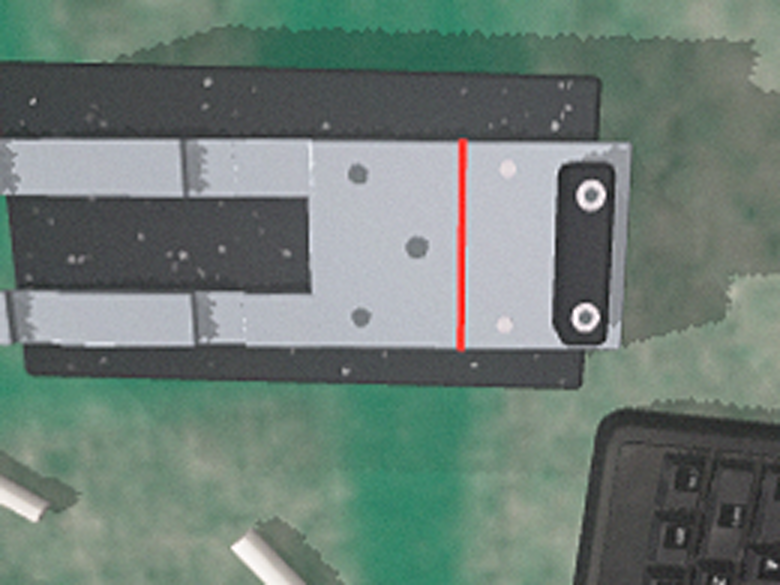

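```bash
python3 - <<'E'
from h import *
a,b=load('w1'),load('w2')
A=lambda u,v:(140+(u+.5)/3-.5,80+(v+.5)/3-.5)
B=lambda u,v:(100+(u+.5)/3-.5,40+(v+.5)/3-.5)
C=lambda u,v:((u+.5)/1.5-.5,(v+.5)/1.5-.5)
pts={'rootL':(A(408,176),B(309,198)),'rootR':(A(408,252),B(309,293)),'hole1':(A(453,157),B(358,174)),'hole2':(A(498,215),B(417,247)),'hole3':(A(448,271),B(360,317)),
'redL':(A(541,130),B(463,140)),'redR':(A(530,297),B(461,349)),'dot1':(A(575,153),B(508,169)),'dot2':(A(567,277),B(504,325)),
'screw1':(A(657,182),B(591,195)),'screw2':(A(648,278),B(585,317)),'tipLo':(A(138,130),C(136,130)),'tipRo':(A(146,295),C(149,231)),
'gBL':(A(648,77),B(600,77)),'gBR':(A(621,323),B(581,387)),'gFL':(A(152,67),C(148,91)),'gFR':(A(161,317),C(164,246)),'backL':(A(675,131),B(630,144))}
P={}
for k,(x,y) in pts.items():
    X,r=tri((a,x),(b,y));P[k]=X;print(k,X.round(1),r)
ang=lambda p,q:np.degrees(np.arctan2(*(P[q]-P[p])[[1,0]]))
print('holder yaw: tip->back',ang('tipLo','redL'),ang('tipRo','redR'),'perp red',ang('redR','redL')-90,'screws',ang('screw2','screw1')-90,'dots',ang('dot2','dot1')-90,'roots',ang('rootR','rootL')-90)
print('granite',ang('gFL','gBL'),ang('gFR','gBR'),ang('gFR','gFL')-90,ang('gBR','gBL')-90)
for n in (a,b):
    h=cv2.cvtColor(n['px'],cv2.COLOR_RGB2HSV);m=((h[...,1]<40)&(h[...,2]>190)).astype(np.uint8)
    m[:180 if n is a else 170]=0
    m=cv2.morphologyEx(m,cv2.MORPH_CLOSE,np.ones((3,3)))
    for c in cv2.findContours(m,0,1)[0]:
        if 100<cv2.contourArea(c)<600:
            r=cv2.minAreaRect(c);print(r, [plane(n,p,6).round(1)[:2].tolist() for p in cv2.boxPoints(r)], plane(n,r[0],8).round(1))
E
```

```text
rootL [ 557.3 -268.6   54.5] [0.21, 0.21]
rootR [ 542.  -292.8   61.3] [0.11, 0.11]
hole1 [ 575.1 -270.9   59.9] [0.05, 0.05]
hole2 [ 578.6 -299.    60.2] [0.04, 0.04]
hole3 [ 551.3 -307.8   60.2] [0.08, 0.08]
redL [ 607.7 -279.6   61.2] [0.11, 0.11]
redR [ 573.3 -333.5   61.5] [0.0, 0.0]
dot1 [ 614.9 -294.1   59.5] [0.04, 0.04]
dot2 [ 589.2 -334.    62.2] [0.15, 0.15]
screw1 [ 629.7 -311.6   89.8] [0.0, 0.0]
screw2 [ 611.3 -339.9   91.7] [0.08, 0.08]
tipLo [ 480.3 -199.6   58.8] [0.17, 0.17]
tipRo [ 446.2 -252.6   59.1] [0.45, 0.45]
gBL [ 653.6 -286.1   48.6] [0.09, 0.09]
gBR [ 600.  -368.3   46.5] [0.38, 0.38]
gFL [ 496.2 -182.4   46.2] [0.39, 0.39]
gFR [ 442.2 -264.6   47.4] [0.41, 0.41]
backL [ 650.8 -307.5   57.4] [0.24, 0.24]
holder yaw: tip->back -32.133938564408304 -32.47990316948737 perp red -32.5694761487818 screws -33.11506306397901 dots -32.757881309552104 roots -32.2272018536957
granite -33.38428984501676 -33.31695580681577 -33.30222857339892 -33.080616383902985
((507.0, 304.0), (8.0, 48.0), 0.0) [[710.9, -729.5], [739.8, -642.9], [750.3, -649.7], [722.0, -736.7]] [ 730.
[... 774 characters left out ...]
08337402344, 24.98654556274414), 28.442928314208984) [[711.3, -665.1], [736.4, -641.1], [764.0, -689.7], [738.9, -715.5]] [ 736.9 -675.2    8. ]
((193.0, 234.5000457763672), (40.305084228515625, 6.363961219787598), 45.0) [[444.7, -361.7], [452.9, -359.8], [460.8, -409.8], [452.4, -411.9]] [ 453.5 -384.9    8. ]
((91.58831024169922, 199.44943237304688), (48.86033630371094, 5.933040618896484), 29.248823165893555) [[359.9, -260.2], [367.2, -257.2], [391.2, -307.5], [383.9, -310.8]] [ 376.7 -283.7    8. ]
((429.5753479003906, 235.4549102783203), (3.6298303604125977, 131.1855010986328), 2.7927021980285645) [[658.4, -627.3], [734.5, -464.6], [738.0, -467.1], [662.4, -630.1]] [ 700.2 -540.2    8. ]
```

```bash
python3 - <<'E'
from h import *
a,b=load('w1'),load('w2')
print(tri((a,(253.31,242.29)),(b,(193,234.5))),tri((a,(168.38,212.72)),(b,(91.59,199.45))))
for n,(L,Rr) in {'a':(((152+.5)/3-.5+140,(67+.5)/3-.5+80),((161+.5)/3-.5+140,(317+.5)/3-.5+80)),'b':(((148.5)/1.5-.5,(91.5)/1.5-.5),((164.5)/1.5-.5,(246.5)/1.5-.5))}.items():
    c=a if n=='a' else b; print('front',plane(c,L,50),plane(c,Rr,50))
delta((453.2,-385.1,260),98)
E
```

```text
(array([ 453.07854384, -385.28617364,    7.53665187]), [0.31, 0.31]) (array([ 376.90352868, -283.73527289,    8.26788065]), [0.0, 0.0])
front [ 496.56862364 -182.95700199   50.        ] [ 442.71806019 -264.57271231   50.        ]
front [ 497.85756065 -183.46585828   50.        ] [ 443.88552396 -264.56223342   50.        ]
t 2.15 pos [ 563.1 -350.7  394.9] shift cm [-8.73 -7.5  13.49] turn [-4.00e-02 -3.00e-02 -3.99e+01] | shift if turned first [ -1.88 -11.36  13.49] w 85.4
```

```bash
python3 -m creep '[[-2.18,-1.88,3.37,0,0,0,0],[-2.18,-1.88,3.37,0,0,0,0],[-2.18,-1.87,3.37,0,0,0,0],[-2.18,-1.87,3.37,0,0,0,0],[0,0,0,0,0,-8,0],[0,0,0,0,0,-8,0],[0,0,0,0,0,-8,0],[0,0,0,0,0,-8,0],[0,0,0,0,0,-8,0],[0,0,0,0,0,0,0]]'
python3 - <<'E'
from h import *
c=shot('wrist','w3')
crop(c,0,0,512,384,1.5,'w3c')
delta((453.2,-385.1,176),98)
E
```

```text
t: 3.15
position: [453.5, -384.5, 262.2]
tool_rot: [2.052, 2.375, -0.0]
contact_force: [0.5, -0.2, -0.2]
gripper_width: 42.4
t 3.2 pos [ 453.5 -384.6  261.9] shift cm [-0.02 -0.05  8.59] turn [0.08 0.12 0.04] | shift if turned first [-0.04 -0.04  8.59] w 42.8
```

View pics/w3c.png

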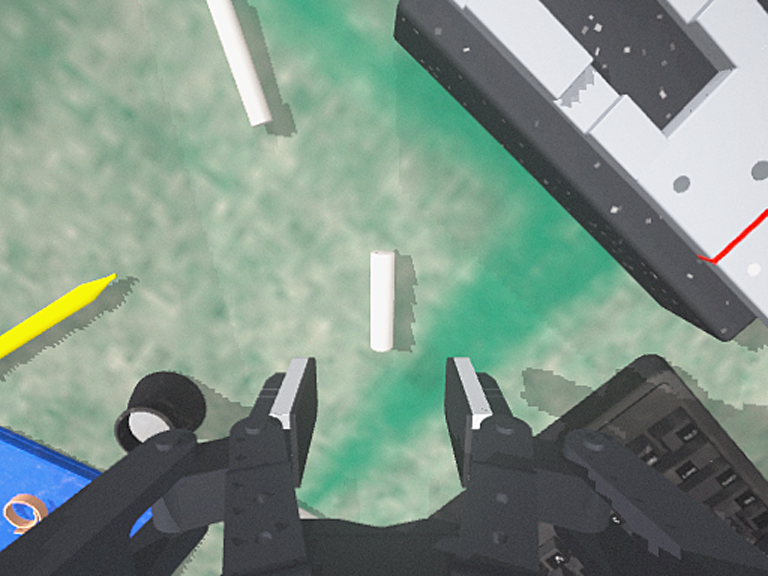

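```bash
python3 - <<'E'
from h import *
c=load('w3')
f=lambda u,v:((u+.5)/1.5-.5,(v+.5)/1.5-.5)
for u,v,z in [(383,251,12),(382.5,350,8),(382.5,301,10)]: print(plane(c,f(u,v),z).round(1))
E
python3 -m creep '[[0,-0.05,3,0,0,0,0],[0,0,3,0,0,0,0],[0,0,2,0,0,0,0],[0,0,0.5,0,0,0,0],[0,0,0,0,0,0,0],[0,0,0,0,0,0,0]]' 40
```

```text
[ 451.2 -358.1   12. ]
[ 458.7 -410.5    8. ]
[ 454.7 -383.5   10. ]
t: 3.8
position: [453.4, -385.6, 176.6]
tool_rot: [2.057, 2.372, -0.0]
contact_force: [-1.5, -1.3, 0.6]
gripper_width: 42.5
```

```bash
python3 -m creep '[[0.1,0,0,0,0,0,0.6],[0,0,0,0,0,0,1],[0,0,0,0,0,0,1],[0,0,0,0,0,0,1],[0,0,0,0,0,0,1],[0,0,0,0,0,0,1]]' 40
python3 - <<'E'
from h import *
delta((524.6,-264.8,270),57.5)
E
```

```text
t: 4.4
position: [453.1, -384.5, 176.3]
tool_rot: [2.056, 2.374, -0.0]
contact_force: [-0.5, 0.8, 5.6]
gripper_width: 10.7
t 4.4 pos [ 453.1 -384.5  176.3] shift cm [10.81  8.8  -9.38] turn [ 0.08  0.05 40.71] | shift if turned first [13.94 -0.4  -9.37] w 10.7
```

```bash
python3 -m creep '[[0,0,-2,0,0,0,1],[0,0,-3.5,0,0,0,1],[0,0,-3.9,0,0,0,1],[0,0,0,0,0,8.1,1],[0,0,0,0,0,8.1,1],[0,0,0,0,0,8.1,1],[0,0,0,0,0,8.1,1],[0,0,0,0,0,8.1,1],[0,0,0,0,0,0,1]]'
python3 - <<'E'
from h import *
c=shot('wrist','w4')
crop(c,0,0,512,384,1.5,'w4c')
delta((524.6,-264.8,260),57.5)
E
```

```text
t: 5.3
position: [452.9, -384.4, 269.5]
tool_rot: [2.753, 1.513, 0.0]
contact_force: [-0.3, -0.6, 0.1]
gripper_width: 10.3
t 5.35 pos [ 452.9 -384.3  269.4] shift cm [13.94 -0.28  0.94] turn [0.02 0.01 0.39] | shift if turned first [13.94 -0.37  0.94] w 10.7
```

View pics/w4c.png

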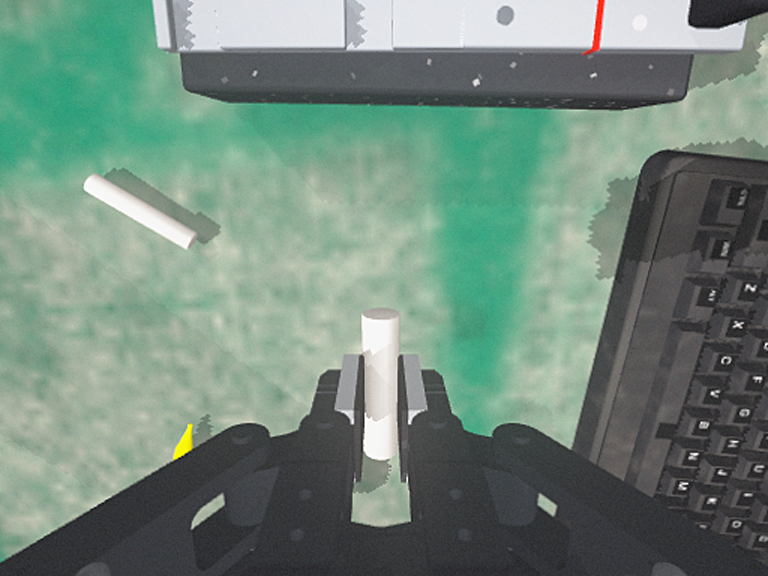

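```bash
python3 - <<'E'
from h import *
c=load('w4')
f=lambda u,v:((u+.5)/1.5-.5,(v+.5)/1.5-.5)
x=np.array([np.cos(np.radians(57.1)),np.sin(np.radians(57.1))]);y=np.array([x[1],-x[0]]);p0=np.array([452.9,-384.3])
for u,v,z in [(380,314,99.2),(380,459,105),(363,390,99.2),(399,390,99.2)]:
    X=plane(c,f(u,v),z);d=X[:2]-p0;print(X.round(1),'along',(d@x).round(1),'across',(d@y).round(1))
E
```

```text
[ 466.  -363.9   99.2] along 24.2 across -0.1
[ 439.6 -405.5  105. ] along -25.0 across 0.3
[ 446.9 -383.4   99.2] along -2.5 across -5.5
[ 457.  -389.8   99.2] along -2.4 across 6.4
```

```bash
python3 -m creep '[[2.8,-0.05,0.1,0,0,0,1],[2.8,-0.05,0.1,0,0,0.4,1],[2.8,-0.05,0.2,0,0,0,1],[2.8,-0.05,0.2,0,0,0,1],[2.74,-0.05,0.2,0,0,0,1],[0,0,0,0,0,0,1],[0,0,0,0,0,0,1]]'
python3 - <<'E'
from h import *
c=shot('wrist','w5')
crop(c,0,0,512,384,1.5,'w5c')
delta((524.6,-264.8,231.5),57.5)
E
```

```text
t: 6.05
position: [525.9, -265.1, 261.3]
tool_rot: [2.753, 1.513, -0.0]
contact_force: [-1.3, -0.0, -0.6]
gripper_width: 10.3
t 6.1 pos [ 525.6 -265.7  261.3] shift cm [ 0.02 -0.14  2.98] turn [ 0.01  0.02 -0.03] | shift if turned first [ 0.02 -0.14  2.98] w 10.9
```

View pics/w5c.png

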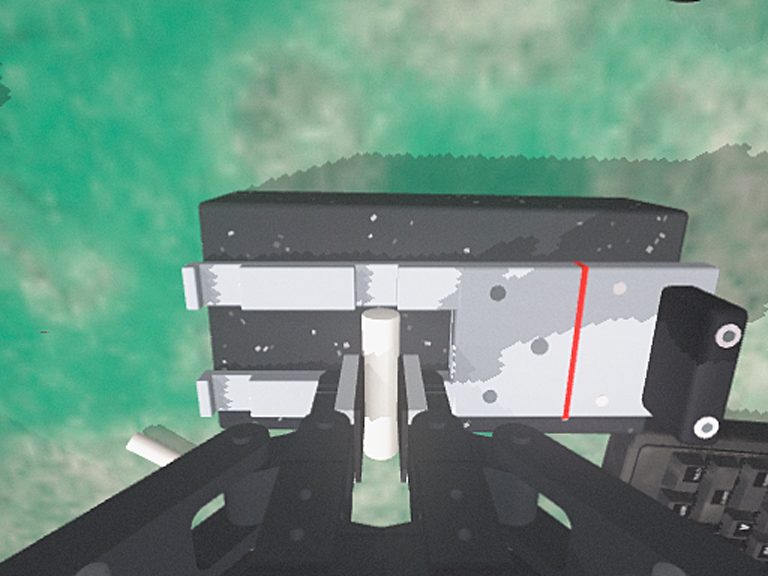

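```bash
python3 - <<'E'
from h import *
c=load('w5')
f=lambda u,v:((u+.5)/1.5-.5,(v+.5)/1.5-.5)
a=np.radians(57.5);x=np.array([np.cos(a),np.sin(a)]);y=np.array([x[1],-x[0]]);p0=np.array([525.6,-265.7])
for n,u,v,z in [('nl',355,266,60),('nr',398,266,60),('nl in',354,306,60),('nr in',397,307,60),('outerL',300,265,60),('outerL',450,265,60),('outerR',270,417,60),('outerR',500,416,60),('tipL',187,268,60),('tipR',203,416,60),('redL',584,266,60),('redR',566,416,60)]:
    X=plane(c,f(u,v),z);d=X[:2]-p0;print(n,X.round(1),'along toolx',(d@x).round(1),'tooly',(d@y).round(1))
E
```

```text
nl [ 535.3 -233.1   60. ] along toolx 32.7 tooly -9.4
nr [ 548.7 -241.7   60. ] along toolx 32.7 tooly 6.6
nl in [ 526.3 -246.    60. ] along toolx 17.0 tooly -10.0
nr in [ 539.9 -255.2   60. ] along toolx 16.6 tooly 6.4
outerL [ 518.2 -221.8   60. ] along toolx 33.0 tooly -29.8
outerL [ 565.2 -251.7   60. ] along toolx 33.1 tooly 25.9
outerR [ 470.4 -267.8   60. ] along toolx -31.4 tooly -45.4
outerR [ 550.7 -318.3   60. ] along toolx -30.9 tooly 49.4
tipL [ 482.  -200.1   60. ] along toolx 31.9 tooly -72.0
tipR [ 447.3 -252.7   60. ] along toolx -31.1 tooly -73.1
redL [ 607.3 -278.8   60. ] along toolx 32.8 tooly 75.9
redR [ 573.7 -333.    60. ] along toolx -30.9 tooly 76.7
```

```bash
python3 -m creep '[[0.07,-0.16,0,0,0,0,1],[0,0,0.8,0,0,0,1],[0,0,0.8,0,0,0,1],[0,0,0.7,0,0,0,1],[0,0,0.45,0,0,0,1],[0,0,0.1,0,0,0,1],[0,0,0,0,0,0,1],[0,0,0,0,0,0,1]]'
python3 - <<'E'
from h import *
c=shot('wrist','w6')
crop(c,0,0,512,384,1.5,'w6c')
print(bot.read_state()['contact_force'])
E
```

```text
t: 6.9
position: [524.9, -264.1, 232.9]
tool_rot: [2.756, 1.507, 0.0]
contact_force: [-0.2, 0.4, 0.1]
gripper_width: 11.1
[ 0.06572283 -0.10726456 -0.83329579]
```

View pics/w6c.png

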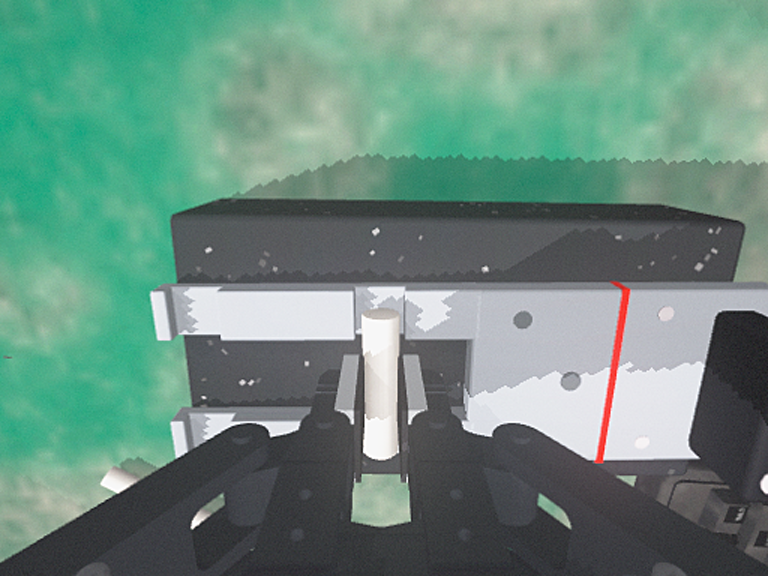

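Pin end (380,315) sits inside the left prong's inner notch (355–404). It looks centred and there is no contact force yet, so I'll lower it the last millimetre or so.

```bash
python3 -m creep '[[0,0,0.1,0,0,0,1],[0,0,0.05,0,0,0,1],[0,0,0,0,0,0,1]]'
```

```text
t: 7.25
position: [524.8, -264.0, 231.3]
tool_rot: [2.756, 1.507, 0.0]
contact_force: [0.4, 0.0, 1.1]
gripper_width: 10.5
```

```bash
python3 -m creep '[[0,0,0,0,0,0,0.68],[0,0,0,0,0,0,0.5],[0,0,0,0,0,0,0.5],[0,0,0,0,0,0,0.5],[0,0,-1,0,0,0,0.5],[0,0,-2,0,0,0,0.5],[0,0,-2.5,0,0,0,0.5],[0,0,0,0,0,0,0.5]]'
python3 - <<'E'
from h import *
c=shot('wrist','w7')
crop(c,0,0,512,384,1.5,'w7c')
delta((376.9,-283.7,290),115)
E
```

```text
t: 8.05
position: [525.4, -264.4, 290.1]
tool_rot: [2.752, 1.505, 0.004]
contact_force: [0.0, 0.3, 0.7]
gripper_width: 21.6
t 8.1 pos [ 525.1 -264.3  288.4] shift cm [ -9.64 -11.42  -0.2 ] turn [  0.19   0.11 -57.67] | shift if turned first [  4.5  -14.25  -0.16] w 20.9
```

View pics/w7c.png

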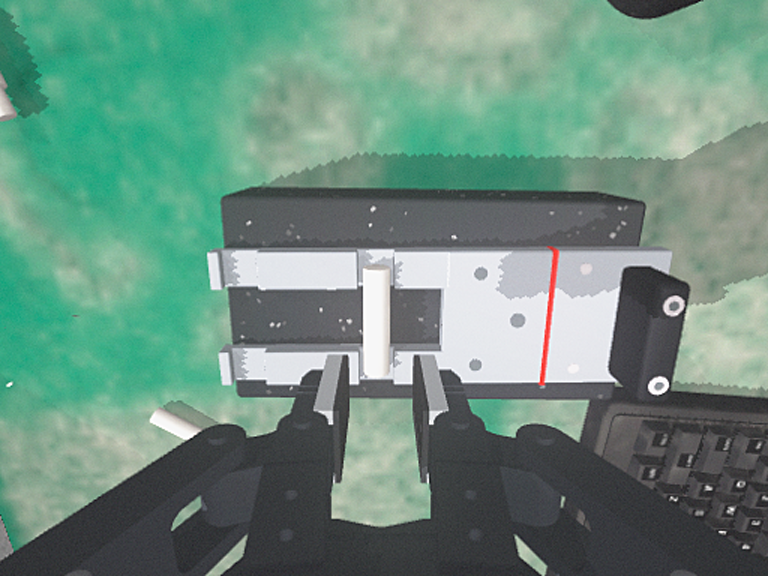

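The thick pin lies in the inner notches, from (376,268) to (376,377), with both ends on the prongs. Next is the thin pin.

```bash
python3 -m creep '[[-2.41,-2.86,-0.05,0,0,0,0],[-2.41,-2.86,-0.05,0,0,0,0],[-2.41,-2.85,-0.05,0,0,0,0],[-2.41,-2.85,0,0,0,0,0],[0,0,0,0,0,-8.2,0],[0,0,0,0,0,-8.2,0],[0,0,0,0,0,-8.2,0],[0,0,0,0,0,-8.2,0],[0,0,0,0,0,-8.2,0],[0,0,0,0,0,-8.2,0]]'
python3 -m creep '[[0,0,1,0,0,-8.3,0],[0,0,1,0,0,0,0],[0,0,0.5,0,0,0,0],[0,0,0,0,0,0,0]]'
python3 - <<'E'
from h import *
c=shot('wrist','w8')
crop(c,0,0,512,384,1.5,'w8c')
delta((376.9,-283.7,176),115)
E
```

```text
t: 9.1
position: [376.4, -283.4, 287.3]
tool_rot: [-1.871, -2.522, -0.0]
contact_force: [-0.2, -0.7, -0.4]
gripper_width: 42.6
t: 9.5
position: [376.4, -283.3, 261.7]
tool_rot: [-1.695, -2.643, -0.001]
contact_force: [-0.2, -0.2, 0.3]
gripper_width: 42.9
t 9.55 pos [ 376.5 -283.4  262.3] shift cm [-0.05  0.03  8.63] turn [-0.02 -0.06 -0.32] | shift if turned first [-0.04  0.03  8.63] w 42.7
```

View pics/w8c.png

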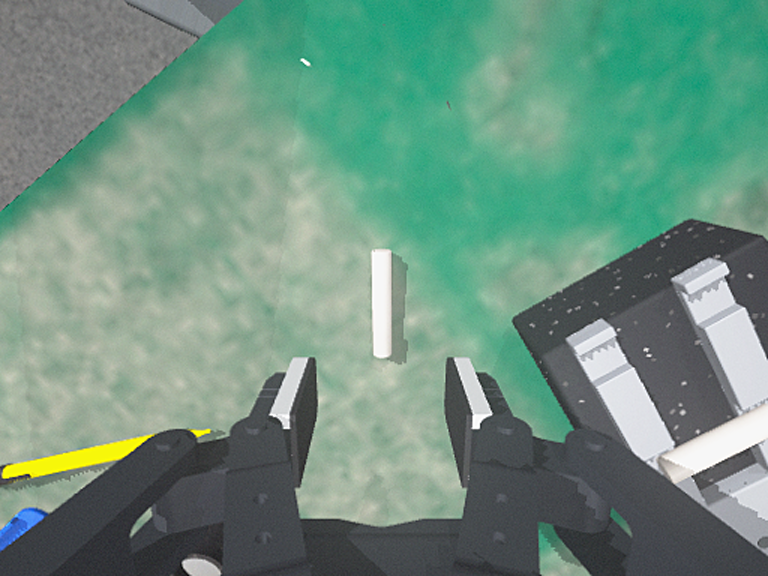

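```bash
python3 - <<'E'
from h import *
c=load('w8')
f=lambda u,v:((u+.5)/1.5-.5,(v+.5)/1.5-.5)
p=[plane(c,f(u,v),z) for u,v,z in [(382,251,10),(382,357,6)]];print(p,(p[0]+p[1])/2,np.degrees(np.arctan2(*(p[0]-p[1])[[1,0]])))
delta(list(((p[0]+p[1])/2)[:2])+[176],115)
E
```

```text
[array([ 365.37260033, -258.46646041,   10.        ]), array([ 389.23041616, -310.37368021,    6.        ])] [ 377.30150825 -284.42007031    8.        ] 114.6846576889328
t 9.55 pos [ 376.5 -283.4  262.3] shift cm [-0.13  0.04  8.62] turn [-0.02 -0.06 -0.32] | shift if turned first [-0.12  0.03  8.63] w 42.7
```

```bash
python3 -m creep '[[-0.12,0.03,3,0,0,0,0],[0,0,3,0,0,0,0],[0,0,2,0,0,0,0],[0,0,0.5,0,0,0,0],[0,0,0.05,0,0,0,0.6],[0,0,0,0,0,0,1],[0,0,0,0,0,0,1],[0,0,0,0,0,0,1],[0,0,0,0,0,0,1],[0,0,0,0,0,0,1]]' 40
python3 -m creep '[[0,0,-2,0,0,0,1],[0,0,-3.5,0,0,0,1],[0,0,-4,0,0,0,1],[0,0,0,0,0,8.2,1],[0,0,0,0,0,8.2,1],[0,0,0,0,0,8.2,1],[0,0,0,0,0,8.2,1],[0,0,0,0,0,8.2,1],[0,0,0,0,0,8.2,1],[0,0,0,0,0,8.2,1]]'
python3 - <<'E'
from h import *
s=bot.read_state()
c=shot('wrist','w9')
crop(c,0,0,512,384,1.5,'w9c')
delta((474.0,-232.5,265),57.5)
E
```

```text
t: 10.55
position: [377.7, -284.8, 178.3]
tool_rot: [1.691, 2.645, -0.001]
contact_force: [-0.4, 0.7, 7.4]
gripper_width: 8.4
t: 11.55
position: [377.3, -284.4, 272.6]
tool_rot: [2.759, 1.501, 0.0]
contact_force: [-0.2, -0.1, -0.5]
gripper_width: 8.3
t 11.6 pos [ 377.3 -284.4  272.6] shift cm [9.66 5.21 0.76] turn [ 0.04  0.01 -0.92] | shift if turned first [9.57 5.36 0.76] w 8.3
```

View pics/w9c.png

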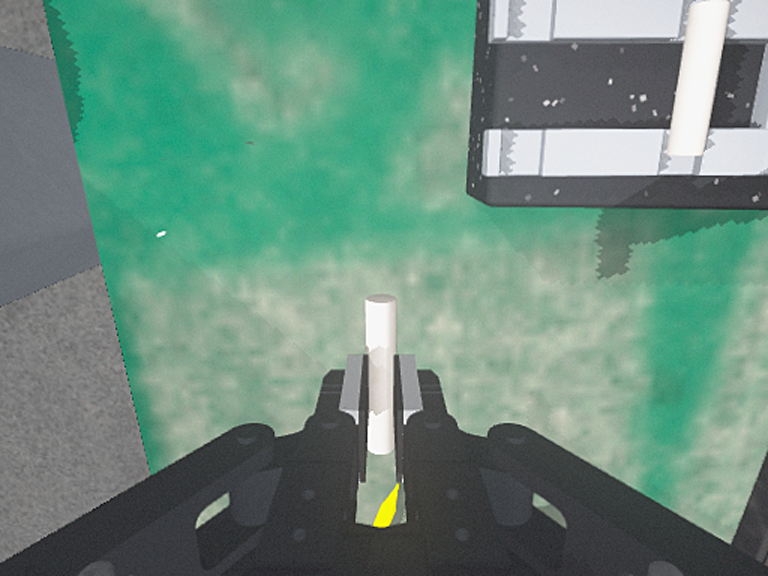

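```bash
python3 - <<'E'
from h import *
c=load('w9')
f=lambda u,v:((u+.5)/1.5-.5,(v+.5)/1.5-.5)
a=np.radians(58.42-1.84);x=np.array([np.cos(a),np.sin(a)]);y=np.array([x[1],-x[0]]);p0=np.array([377.3,-284.4])
z0=272.6-178.3
for u,v,z in [(380,300,z0+5),(380,454,z0+10),(365,370,z0+5),(396,370,z0+5)]:
    X=plane(c,f(u,v),z);d=X[:2]-p0;print(X.round(1),'along',(d@x).round(1),'across',(d@y).round(1))
E
```

```text
[ 392.6 -261.1   99.3] along 27.9 across -0.1
[ 363.4 -306.1  104.3] along -25.8 across 0.4
[ 375.1 -278.9   99.3] along 3.4 across -4.9
[ 383.7 -284.5   99.3] along 3.4 across 5.5
```

```bash
python3 -m creep '[[0,0,0,0,0,-0.9,1],[2.4,1.34,0.15,0,0,0,1],[2.4,1.34,0.2,0,0,0,1],[2.4,1.34,0.2,0,0,0,1],[2.3,1.34,0.2,0,0,0,1],[0,0,0,0,0,0,1],[0,0,0,0,0,0,1]]'
python3 - <<'E'
from h import *
c=shot('wrist','w10')
crop(c,0,0,512,384,1.5,'w10c')
delta((474.0,-232.5,235),57.5)
E
```

```text
t: 12.3
position: [473.0, -231.4, 264.6]
tool_rot: [-2.739, -1.537, 0.001]
contact_force: [-1.1, -0.3, 0.1]
gripper_width: 8.1
t 12.35 pos [ 472.6 -231.7  264.7] shift cm [0.01 0.16 2.97] turn [-0.02  0.01  1.01] | shift if turned first [0.01 0.16 2.97] w 8.2
```

View pics/w10c.png

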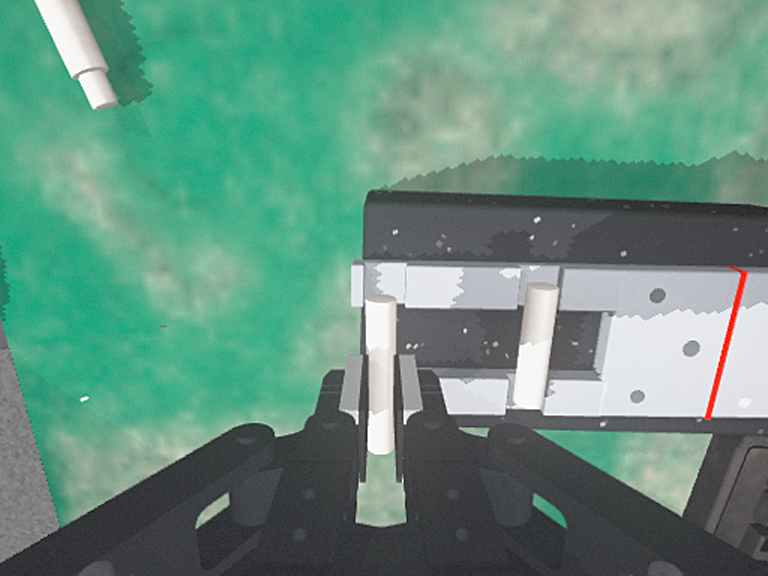

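```bash
python3 - <<'E'
from h import *
c=load('w10')
s=bot.read_state()
f=lambda u,v:((u+.5)/1.5-.5,(v+.5)/1.5-.5)
a=np.radians(57.5);x=np.array([np.cos(a),np.sin(a)]);y=np.array([x[1],-x[0]]);p0=np.array([472.6,-231.7])
for n,u,v,z in [('nl',364.5,263,60),('nr',407,266,60),('nr in',405.5,307,60),('tip',352,263,60),('tipin',352,304,60),('outer',450,265,60),('pinend',542,290,61),('redL',745,272,60),('redR',708,418,60)]:
    X=plane(c,f(u,v),z);d=X[:2]-p0;print(n,X.round(1),'along toolx',(d@x).round(1),'tooly',(d@y).round(1))
delta((474.0,-232.5,235),57.5)
E
```

```text
nl [ 484.8 -200.7   60. ] along toolx 32.7 tooly -6.4
nr [ 497.9 -210.    60. ] along toolx 31.9 tooly 9.7
nr in [ 489.1 -223.9   60. ] along toolx 15.4 tooly 9.7
tip [ 480.8 -198.2   60. ] along toolx 32.6 tooly -11.1
tipin [ 472. -212.   60.] along toolx 16.3 tooly -11.1
outer [ 512.  -218.2   60. ] along toolx 32.6 tooly 26.0
pinend [ 537.4 -244.9   61. ] along toolx 23.7 tooly 61.7
redL [ 607.6 -279.6   60. ] along toolx 32.1 tooly 139.6
redR [ 573.3 -333.6   60. ] along toolx -31.8 tooly 139.7
t 12.35 pos [ 472.6 -231.7  264.7] shift cm [0.01 0.16 2.97] turn [-0.02  0.01  1.01] | shift if turned first [0.01 0.16 2.97] w 8.2
```

```bash
python3 -m creep '[[-0.05,0.17,0,0,0,1,1],[0,0,0.8,0,0,0,1],[0,0,0.8,0,0,0,1],[0,0,0.8,0,0,0,1],[0,0,0.5,0,0,0,1],[0,0,0.1,0,0,0,1],[0,0,0,0,0,0,1],[0,0,0,0,0,0,1]]'
python3 - <<'E'
from h import *
c=shot('wrist','w11')
crop(c,0,0,512,384,1.5,'w11c')
delta((474.0,-232.5,235),57.5)
E
```

```text
t: 13.15
position: [474.2, -233.1, 234.8]
tool_rot: [2.756, 1.507, 0.0]
contact_force: [0.3, -0.5, -0.3]
gripper_width: 8.1
t 13.2 pos [ 474.2 -233.1  234.9] shift cm [ 0.04 -0.05 -0.01] turn [ 0.03  0.   -0.17] | shift if turned first [ 0.04 -0.05 -0.01] w 8.0
```

View pics/w11c.png

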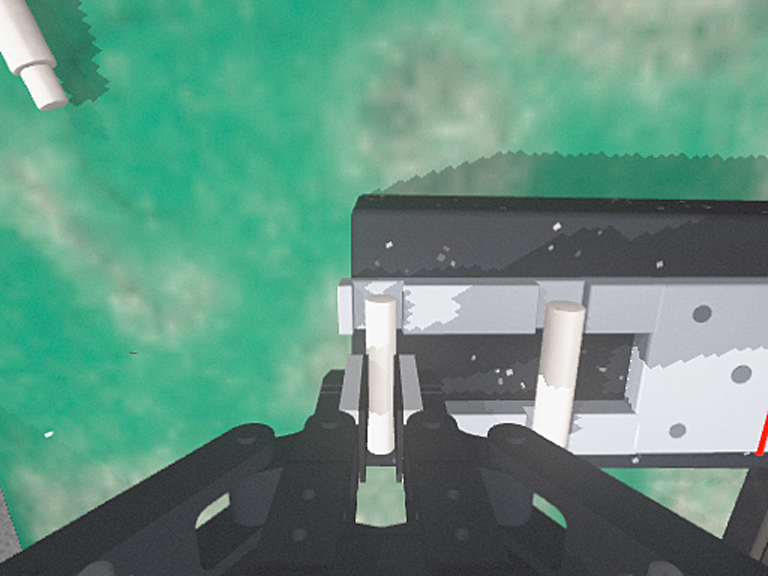

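Thin pin end (380,300) is within the outer notch (355–403). I'll lower it until it touches.

```bash
python3 -m creep '[[0,0,0.1,0,0,0,1],[0,0,0.05,0,0,0,1],[0,0,0,0,0,0,1]]'
```

```text
t: 13.5
position: [474.1, -233.1, 233.4]
tool_rot: [2.756, 1.507, 0.0]
contact_force: [0.1, -0.6, 1.8]
gripper_width: 8.5
```

```bash
python3 -m creep '[[0,0,0,0,0,0,0.7],[0,0,0,0,0,0,0.55],[0,0,0,0,0,0,0.55],[0,0,0,0,0,0,0.55],[0,0,-1,0,0,0,0.55],[0,0,-2.5,0,0,0,0.55],[0,0,-3.3,0,0,0,0.3],[0,0,0,0,0,0,0]]'
python3 - <<'E'
from h import *
c=shot('wrist','w12')
crop(c,0,0,512,384,1.5,'w12c')
delta((620.6,-325.9,300),57.5)
E
```

```text
t: 14.3
position: [474.8, -233.6, 305.7]
tool_rot: [2.751, 1.504, 0.005]
contact_force: [0.6, -0.9, 0.1]
gripper_width: 42.3
t 14.35 pos [ 474.5 -233.4  303.7] shift cm [ 0.1  17.29  0.45] turn [ 0.26  0.01 -0.17] | shift if turned first [ 0.05 17.3   0.37] w 42.9
```

View pics/w12c.png

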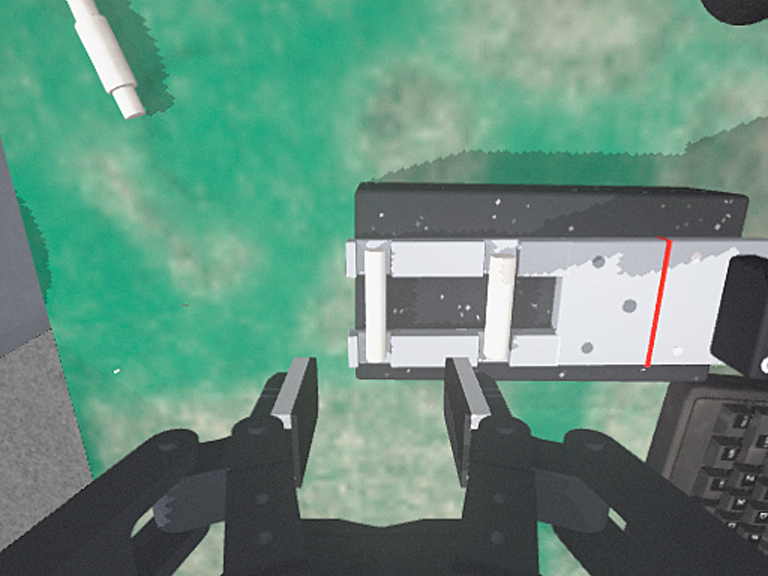

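```bash
python3 - <<'E'
from h import *
c=load('w12')
crop(c,220,115,480,265,3,'w12d')
f=lambda u,v:((u+.5)/1.5-.5,(v+.5)/1.5-.5)
O=np.array([549.9,-280.9]);a=np.radians(-32.5);hx=np.array([np.cos(a),np.sin(a)]);hy=np.array([-hx[1],hx[0]])
for n,u,v,z in [('thinL',376,252,62),('thinR',376,362,62),('thickL',502,254,64),('thickR',497,360,64),('prongL',440,240,60),('prongR',440,366,60)]:
    X=plane(c,f(u,v),z);d=X[:2]-O;print(n,X.round(1),(d@hx).round(1),(d@hy).round(1))
E
```

```text
thinL [ 489.7 -209.9   62. ] -88.9 27.5
thinR [ 459.6 -256.6   62. ] -89.3 -28.0
thickL [ 537.9 -241.5   64. ] -31.3 26.8
thickR [ 510.5 -287.1   64. ] -29.9 -26.4
prongL [ 517.3 -221.5   60. ] -59.4 32.6
prongR [ 484.8 -276.6   60. ] -57.2 -31.4
```

View pics/w12d.png

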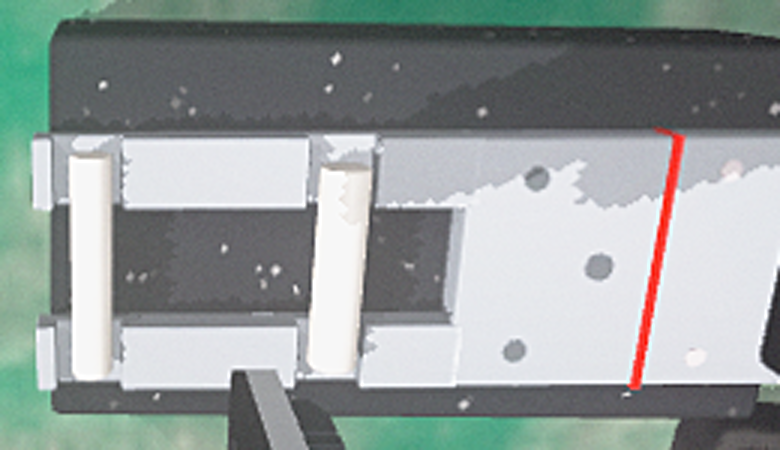

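Both pins sit centred in their notches. The thin one is at x≈-89 and spans ±28. The thick one is at x≈-30.5 and spans ±26.5. Now for the grip bar.

```bash
python3 -m creep '[[0,4.32,0,0,0,0,0],[0,4.32,0.1,0,0,0,0],[0.03,4.32,0.1,0,0,0,0],[0.02,4.33,0.1,0,0,-0.1,0],[0,0,0,0,0,0,0],[0,0,0,0,0,0,0]]'
python3 - <<'E'
from h import *
c=shot('wrist','w13')
crop(c,0,0,512,384,1.5,'w13c')
delta((620.6,-325.9,240),57.5)
E
```

```text
t: 14.95
position: [620.1, -326.2, 296.1]
tool_rot: [-2.753, -1.508, 0.002]
contact_force: [-0.0, 0.3, 0.8]
gripper_width: 42.8
t 15.0 pos [ 619.5 -325.8  297. ] shift cm [0.05 0.11 5.7 ] turn [-0.14 -0.01 -0.08] | shift if turned first [0.05 0.1  5.7 ] w 42.4
```

View pics/w13c.png

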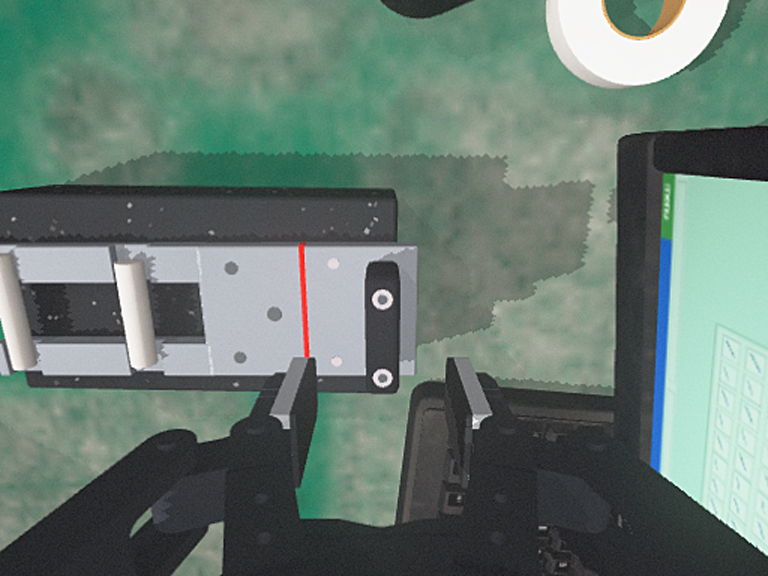

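```bash
python3 - <<'E'
from h import *
c=load('w13')
f=lambda u,v:((u+.5)/1.5-.5,(v+.5)/1.5-.5)
p=[plane(c,f(u,v),90) for u,v in [(382,299.5),(382,378.5)]];print(p)
m=(p[0]+p[1])/2;print(m,np.degrees(np.arctan2(*(p[0]-p[1])[[1,0]])))
delta([m[0],m[1],240],57.5)
E
python3 -m creep '[[0,0.1,2,0,0,0,0],[0,0,2,0,0,0,0],[0.05,0,1.3,0,0,0,0],[0,0,0.4,0,0,0,0],[0,0,0,0,0,0,0],[0,0,0,0,0,0,0]]'
```

```text
[array([ 629.61052872, -311.66052809,   90.        ]), array([ 611.19001288, -340.53432014,   90.        ])]
[ 620.4002708  -326.09742411   90.        ] 57.463483260985385
t 15.0 pos [ 619.5 -325.8  297. ] shift cm [0.02 0.11 5.7 ] turn [-0.14 -0.01 -0.08] | shift if turned first [0.02 0.09 5.7 ] w 42.4
t: 15.6
position: [621.0, -326.1, 242.3]
tool_rot: [2.754, 1.509, 0.001]
contact_force: [0.1, 0.8, 0.6]
gripper_width: 42.5
```

```bash
python3 -m creep '[[0,0,0.15,0,0,0,0],[0,0,0,0,0,0,0.4],[0,0,0,0,0,0,0.6],[0,0,0,0,0,0,1],[0,0,0,0,0,0,1],[0,0,0,0,0,0,1],[0,0,0,0,0,0,1]]' 60
python3 - <<'E'
from h import *
s=bot.read_state();print(s['contact_force'],s['ft_torque'],Ro.from_rotvec(s['tool_rot']).as_matrix().round(4))
c=shot('wrist','w14')
crop(c,0,0,512,384,1.5,'w14c')
delta(s['position'],57.5)
E
```

```text
t: 16.3
position: [621.0, -326.2, 240.1]
tool_rot: [2.755, 1.509, 0.0]
contact_force: [-2.0, 1.1, 5.8]
gripper_width: 12.9
[-2.03515508  1.0703814   5.79056014] [ 0.14063456  0.30255503 -0.03443244] [[ 5.384e-01  8.427e-01  4.000e-04]
 [ 8.427e-01 -5.384e-01 -4.000e-04]
 [-1.000e-04  5.000e-04 -1.000e+00]]
t 16.35 pos [ 621.  -326.2  240.1] shift cm [-0.  0.  0.] turn [ 0.03  0.   -0.07] | shift if turned first [-0.  0.  0.] w 12.7
```

View pics/w14c.png

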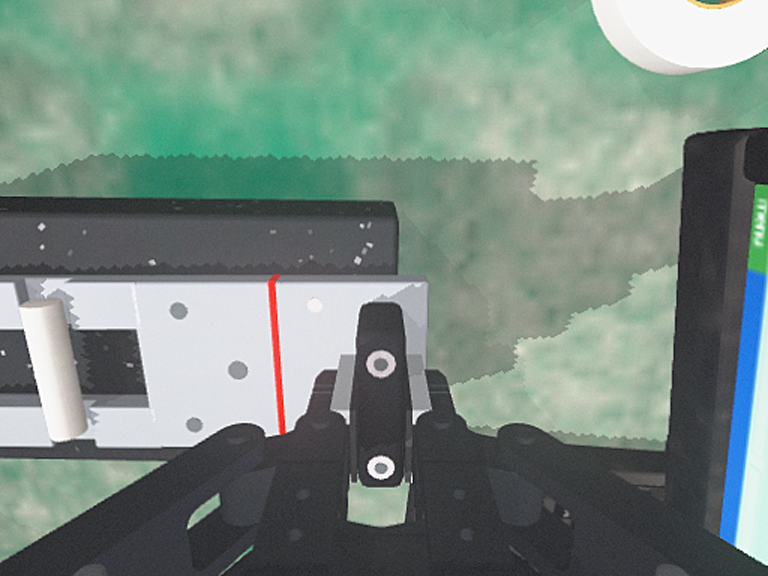

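```bash
python3 -m creep '[[0,-0.2,0,0,0,0,1],[0,-0.5,0,0,0,0.1,1],[0,-0.8,0,0,0,0.1,1],[0,-1,0,0,0,0.1,1],[0,-1,0,0,0,0.1,1],[0,-1,0,0,0,0.1,1],[0,-1,0,0,0,0.1,1],[0,-0.8,0,0,0,0.1,1],[0,-0.5,0,0,0,0,1],[0,-0.2,0,0,0,0,1]]' 90
python3 - <<'E'
from h import *
s=bot.read_state();print(s['contact_force'],s['ft_torque'])
delta(s['position'],56.7)
c=shot('wrist','w15')
crop(c,0,0,512,384,1.5,'w15c')
E
```

```text
t: 17.35
position: [561.9, -287.9, 240.2]
tool_rot: [2.764, 1.492, 0.001]
contact_force: [4.5, -2.9, 5.5]
gripper_width: 12.5
[ 4.45086949 -2.88391355  5.45923652] [-4.90606634e-01 -6.88508494e-01 -1.97658825e-04]
t 17.35 pos [ 561.9 -287.9  240.2] shift cm [0. 0. 0.] turn [0.07 0.   0.02] | shift if turned first [0. 0. 0.] w 12.5
```

View pics/w15c.png

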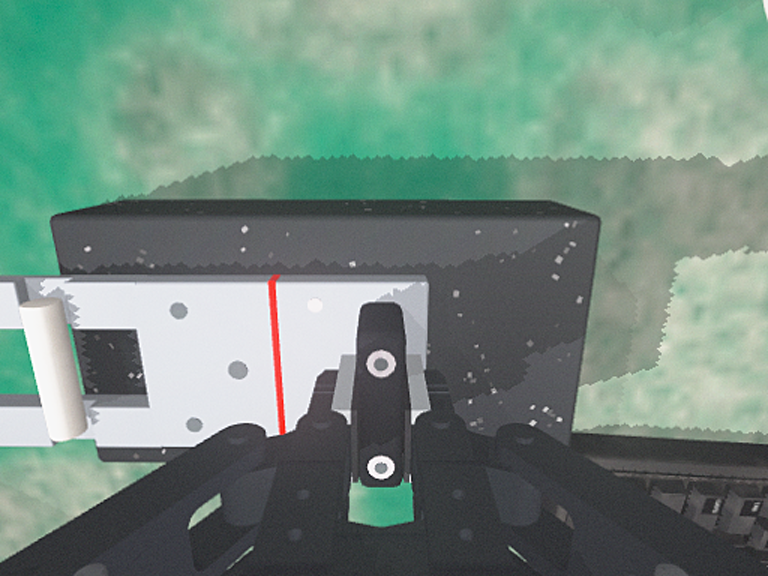

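```bash
python3 - <<'E'
from h import *
c=load('w15')
crop(c,10,120,270,310,3,'w15d')
f=lambda u,v:((u+.5)/1.5-.5,(v+.5)/1.5-.5)
P={n:plane(c,f(u,v),z) for n,u,v,z in [('FL',52,217,50),('BL',600,217,50),('fl2',62,277,50),('FR',99,460,50),('redL',271.5,281,60),('redR',282,434,60),('plateL0',150,277,60),('plateL1',420,278,60)]}
for k in P: print(k,P[k].round(1))
ang=lambda p,q:np.degrees(np.arctan2(*(P[q]-P[p])[[1,0]]))
print('long',ang('FL','BL'),'front',ang('fl2','FL')-90,ang('FR','FL')-90,'red',ang('redR','redL')-90,'plate',ang('plateL0','plateL1'))
E
```

```text
FL [ 497.7 -183.5   50. ]
BL [ 652.8 -285.4   50. ]
fl2 [ 485.5 -200.7   50. ]
FR [ 443.4 -263.9   50. ]
redL [ 550.  -241.4   60. ]
redR [ 517.9 -289.9   60. ]
plateL0 [ 517.4 -218.4   60. ]
plateL1 [ 591.3 -267.4   60. ]
long -33.3302431094749 front -35.287653174976555 -33.99768462412764 red -33.46117454399681 plate -33.53420589569332
```

View pics/w15d.png

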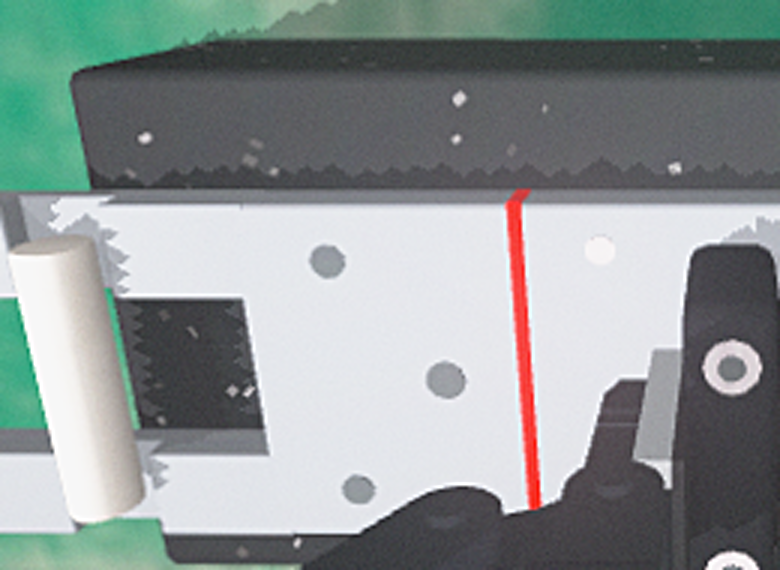

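```bash
python3 -m creep '[[0,-0.2,0.02,0,0,0,1],[0,-0.5,0.02,0,0,0,1],[0,-0.8,0.02,0,0,0,1],[0,-1,0.02,0,0,0,1],[0,-1,0.02,0,0,0,1],[0,-1,0.02,0,0,0,1],[0,-0.8,0.02,0,0,0,1],[0,-0.7,0.02,0,0,0,1],[0,-0.3,0,0,0,0,1],[0,-0.2,0,0,0,0,1]]' 90
python3 - <<'E'
from h import *
s=bot.read_state();print(s['contact_force'],s['ft_torque'])
delta(s['position'],56.7)
c=shot('wrist','w16')
crop(c,0,0,512,384,1.5,'w16c')
c=shot('top','top2');crop(c,200,150,360,270,5,'top2c')
c=shot('side','side2');crop(c,200,120,400,270,4,'side2c')
E
```

```text
t: 18.4
position: [508.9, -253.2, 240.2]
tool_rot: [2.759, 1.489, 0.005]
contact_force: [8.7, -5.2, 14.3]
gripper_width: 12.2
[ 8.72231364 -5.17354383 14.28009565] [-0.80509305 -1.33187614 -0.03915842]
t 18.4 pos [ 508.9 -253.2  240.2] shift cm [0. 0. 0.] turn [0.39 0.   0.02] | shift if turned first [0. 0. 0.] w 12.2
```

View pics/w16c.png

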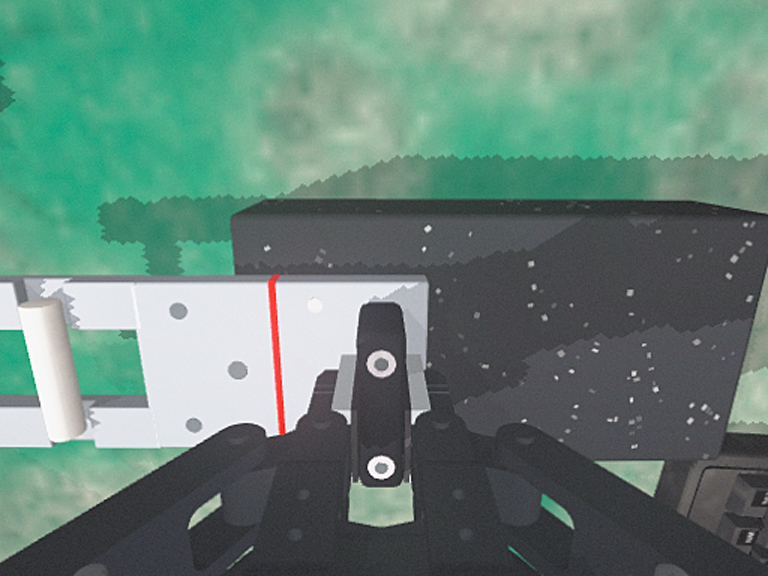

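View pics/top2c.png

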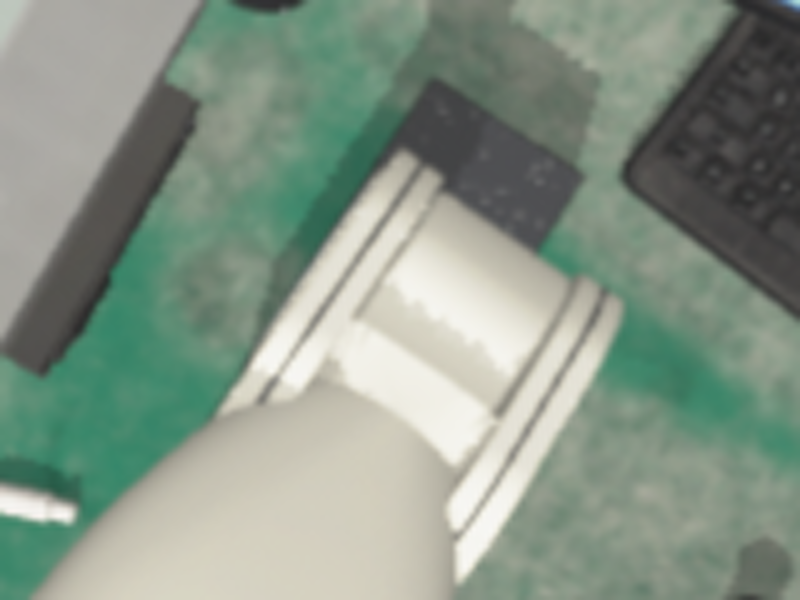

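View pics/side2c.png

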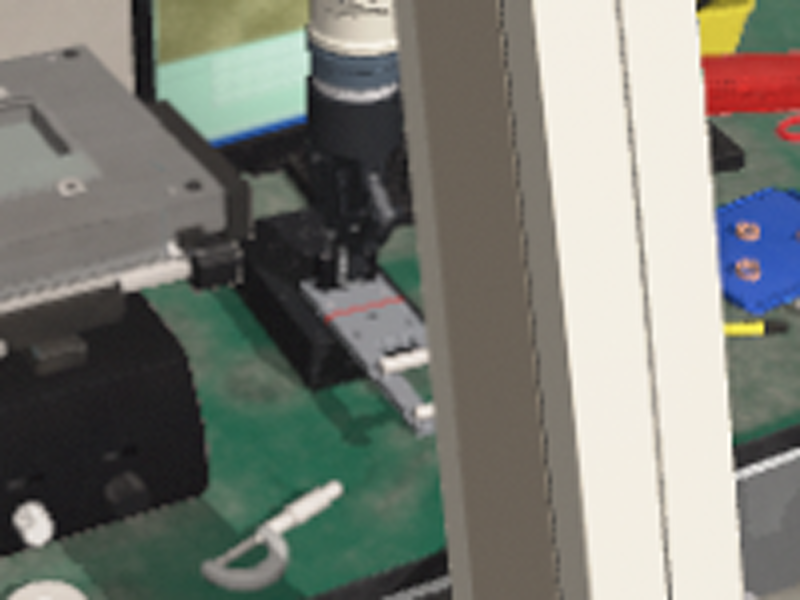

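```bash
python3 -m creep '[[0,0,0,0,0,0,1],[0,0,0,0,0,0,1]]' 90
python3 - <<'E'
from h import *
s=bot.read_state();print(s['contact_force'],s['ft_torque'])
delta(s['position'],56.7)
c=shot('wrist','w17')
crop(c,140,120,350,310,3.7,'w17d')
E
```

```text
t: 18.75
position: [508.9, -253.1, 240.1]
tool_rot: [2.76, 1.49, 0.004]
contact_force: [6.6, -3.7, 15.3]
gripper_width: 12.3
[ 6.64665568 -3.67792224 15.27712647] [-0.61486557 -0.88525618  0.03797756]
t 18.75 pos [ 508.9 -253.1  240.1] shift cm [0. 0. 0.] turn [0.34 0.   0.02] | shift if turned first [0. 0. 0.] w 12.3
```

View pics/w17d.png

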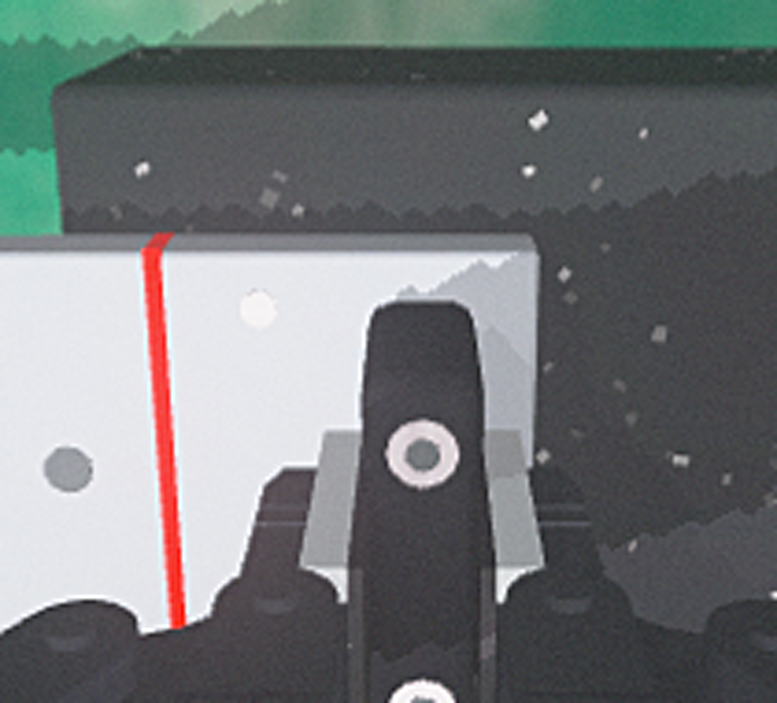

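```bash
python3 - <<'E'
from h import *
c=load('w17')
f=lambda u,v:(140+(u+.5)/3.7-.5,120+(v+.5)/3.7-.5)
P={n:plane(c,f(u,v),z) for n,u,v,z in [('edge',64,233,50),('edgeL',54,100,50),('redbot',163,237,50),('redtop',152,252,60),('redR',178,625,60)]}
for k in P: print(k,P[k].round(1))
g=np.radians(-33.3);gx=np.array([np.cos(g),np.sin(g)])
for k in P:
  for e in ((497.7,-183.5),(443.4,-263.9)): print(k,((P[k][:2]-e)@gx).round(2),end=' ')
ang=lambda p,q:np.degrees(np.arctan2(*(P[q]-P[p])[[1,0]]))
print('\n',ang('edge','edgeL')-90,ang('redR','redtop')-90)
print((P['redbot'][:2]-P['edge'][:2])@gx,(P['redtop'][:2]-P['edge'][:2])@gx,(P['redR'][:2]-P['edge'][:2])@gx)
E
```

```text
edge [ 485.3 -199.4   50. ]
edgeL [ 495.9 -183.8   50. ]
redbot [ 496.6 -207.6   50. ]
redtop [ 497.5 -207.4   60. ]
redR [ 466.  -255.3   60. ]
edge -1.63 edge -0.39 edgeL -1.32 edgeL -0.07 redbot 12.34 redbot 13.59 redtop 12.99 redtop 14.23 redR 12.87 redR 14.12 
 -34.24950902840078 -33.41237607380599
13.971720569779874 14.614191438962305 14.501651306004959
```

```bash
python3 -m creep '[[0,-0.2,0,0.1,0,0,1],[0,-0.3,0,0.1,0,0,1],[0,-0.3,0,0.1,0,0,1],[0,-0.2,0,0,0,0,1],[0,0,0,0,0,0,1],[0,0,0,0,0,0,1]]' 90
python3 - <<'E'
from h import *
s=bot.read_state();print(s['contact_force'],s['ft_torque'])
delta(s['position'],56.7)
c=shot('wrist','w18')
crop(c,140,120,350,310,3.7,'w18d')
E
```

```text
t: 19.4
position: [500.6, -247.7, 240.1]
tool_rot: [2.764, 1.492, 0.001]
contact_force: [6.3, -3.3, 15.5]
gripper_width: 12.3
[ 6.25533906 -3.28955321 15.45966569] [-0.78694559 -1.20938089  0.01546179]
t 19.4 pos [ 500.6 -247.7  240.1] shift cm [0. 0. 0.] turn [0.07 0.01 0.02] | shift if turned first [0. 0. 0.] w 12.3
```

View pics/w18d.png

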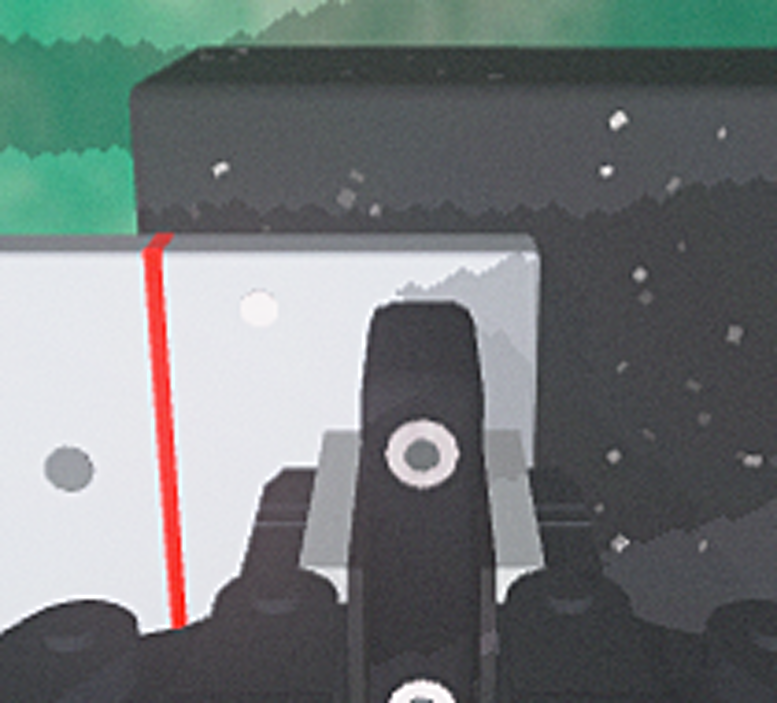

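```bash
python3 -m creep '[[0,-0.1,0,0,0,0,1],[0,-0.15,0,0,0,0,1],[0,-0.12,0,0,0,0,1],[0,0,0,0,0,0,1],[0,0,0,0,0,0,1],[0,0,0,0,0,0,1]]' 90
python3 - <<'E'
from h import *
s=bot.read_state();print(s['contact_force'],s['ft_torque'])
delta(s['position'],56.7)
c=shot('wrist','w19')
crop(c,150,160,240,220,8,'w19d')
f=lambda u,v:(150+(u+.5)/8-.5,160+(v+.5)/8-.5)
c=shot('side','side3');crop(c,240,170,320,230,10,'side3c')
E
```

```text
t: 20.05
position: [497.6, -245.8, 240.1]
tool_rot: [2.763, 1.492, 0.001]
contact_force: [6.4, -3.8, 14.9]
gripper_width: 12.1
[ 6.44541416 -3.78658449 14.90934828] [-0.88401242 -1.34039667  0.03703675]
t 20.05 pos [ 497.6 -245.8  240.1] shift cm [0. 0. 0.] turn [0.09 0.01 0.02] | shift if turned first [0. 0. 0.] w 12.1
```

View pics/w19d.png

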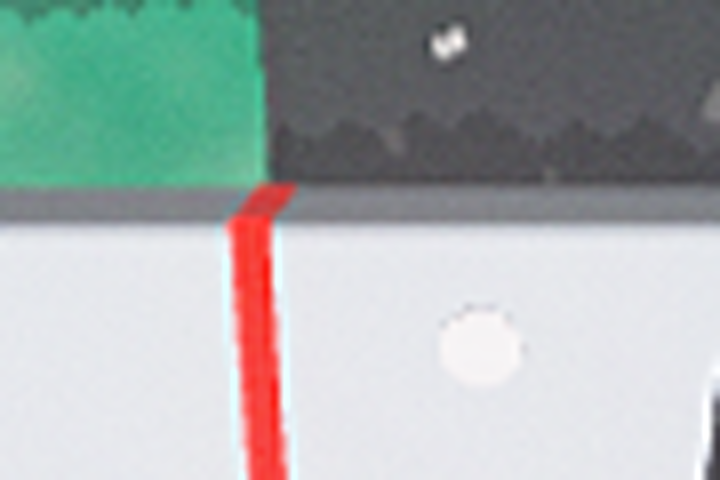

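View pics/side3c.png

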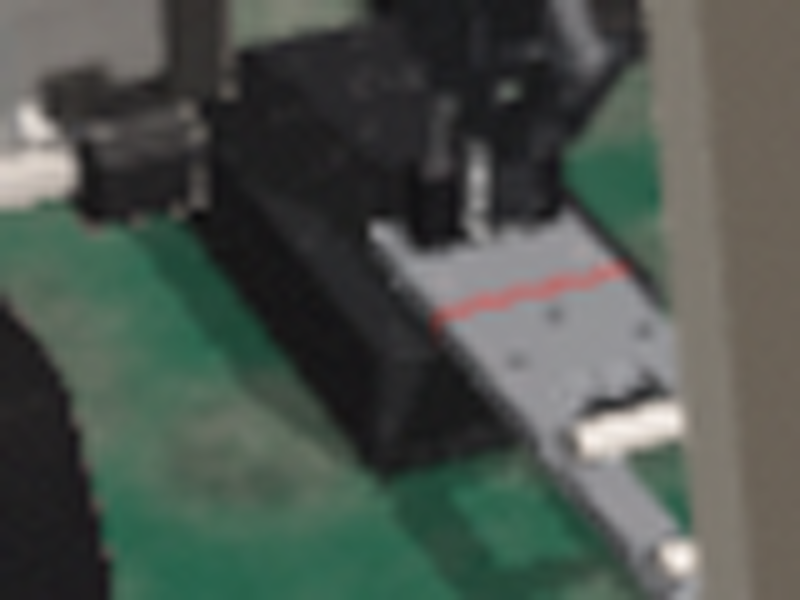

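```bash
python3 - <<'E'
from h import *
def fit(name,segs,u0,u1,back=False):
    c=load(name);h=cv2.cvtColor(c['px'],cv2.COLOR_RGB2HSV).astype(float)
    W=[]
    for v0,v1 in segs:
        for v in range(v0,v1):
            s=c['px'][v].astype(float).sum(1)[u0:u1]; g=np.diff(cv2.GaussianBlur(s[None],(5,1),0)[0])
            i=np.argmin(g); 
            if 0<i<len(g)-1:
                a,b,d=g[i-1],g[i],g[i+1];o=.5*(a-d)/(a-2*b+d) if (a-2*b+d) else 0
                W.append(plane(c,(u0+i+o+.5,v),50)[:2])
    W=np.array(W)
    for _ in range(3):
        vx,vy,x,y=cv2.fitLine(W.astype(np.float32),cv2.DIST_HUBER,0,.01,.01).ravel()
        r=(W-[x,y])@[-vy,vx];W=W[abs(r)<1.0]
    n=np.array([-vy,vx]);n=n if n[0]>0 else -n
    print(name,len(W),'edge normal yaw',np.degrees(np.arctan2(n[1],n[0])).round(2),'rms',r.std().round(2),'d',(n@[x,y]).round(2),'at granite mid dist', ((np.array([470.5,-223.7])-[x,y])@n).round(2), W.min(0).round(0),W.max(0).round(0))
fit('w2',[(66,85),(108,135),(156,163)],90,120)
fit('w12',[(128,158),(186,218)],230,252)
fit('w5',[(140,172),(208,244)],125,152)
fit('w15',[(150,182)],25,50)
fit('w19',[(150,182)],165,200)
E
```

```text
w2 50 edge normal yaw -33.28 rms 0.15 d 515.17 at granite mid dist 0.92 [ 444. -262.] [ 494. -187.]
w12 62 edge normal yaw -33.21 rms 0.11 d 514.07 at granite mid dist 2.1 [ 458. -238.] [ 495. -183.]
w5 67 edge normal yaw -33.4 rms 0.13 d 514.97 at granite mid dist 0.97 [ 460. -239.] [ 495. -185.]
w15 32 edge normal yaw -33.0 rms 0.04 d 515.95 at granite mid dist 0.48 [ 486. -199.] [ 495. -185.]
w19 31 edge normal yaw -32.93 rms 0.19 d 515.3 at granite mid dist 1.21 [ 485. -198.] [ 494. -185.]
```

```bash
python3 -m creep '[[0,-0.05,0,0,0,0,1],[0,-0.05,0,0,0,0,1],[0,0,0,0,0,0,1],[0,0,0,0,0,0,1],[0,0,0,0,0,0,1],[0,0,0,0,0,0,1],[0,0,0,0,0,0,1]]' 90
python3 - <<'E'
from h import *
s=bot.read_state();print(s['contact_force'],s['ft_torque'],s['joint_velocities'].round(4))
delta(s['position'],56.7)
c=shot('wrist','w20')
crop(c,150,160,240,220,8,'w20d');crop(c,0,0,512,384,1.5,'w20c')
E
```

```text
t: 20.85
position: [496.9, -245.3, 240.1]
tool_rot: [2.763, 1.491, 0.001]
contact_force: [7.2, -4.4, 15.1]
gripper_width: 12.7
[ 7.23156184 -4.38302568 15.10920566] [-1.01276692 -1.55012734 -0.01644099] [-0.0001 -0.0019 -0.0003  0.0006  0.0002 -0.0016]
t 20.85 pos [ 496.9 -245.3  240.1] shift cm [0. 0. 0.] turn [0.1  0.01 0.01] | shift if turned first [0. 0. 0.] w 12.7
```

View pics/w20d.png

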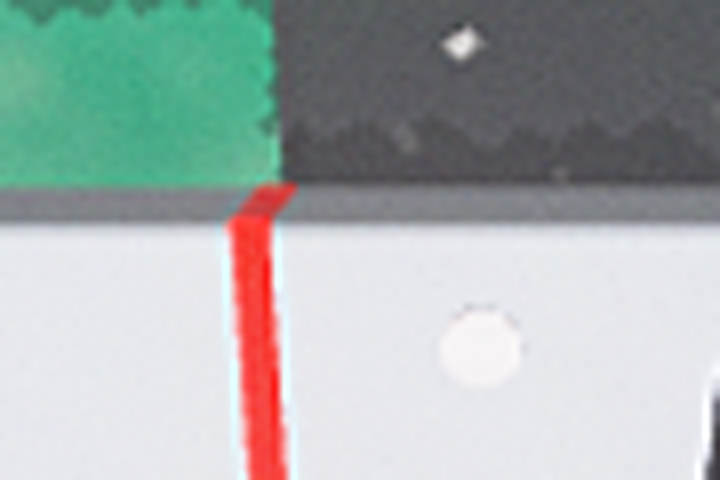

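View pics/w20c.png

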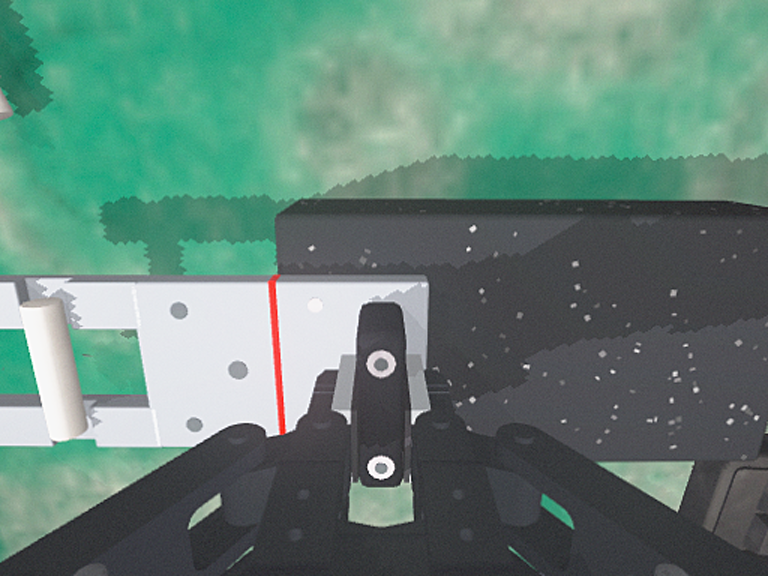

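```bash
python3 - <<'E'
from h import *
c=shot('side','side4');crop(c,230,160,350,250,6,'side4c')
E
```

```text
(no output)
```

View pics/side4c.png

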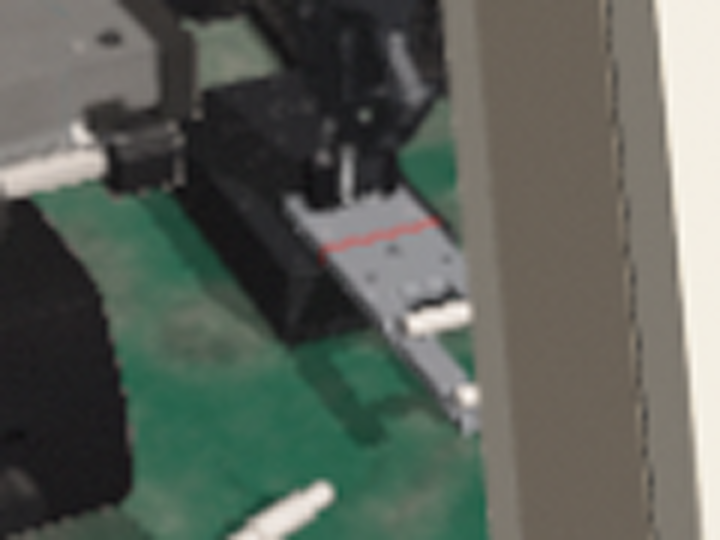

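The side view shows the holder level, with both pins still in place at (430,320) and (467,393) and the red line at the granite's front edge near (320,255). Handing in.

```bash
python3 -c "
from cell import bot
print(bot.close_job())"
```

```text
the job is handed in; nothing more can be done
None
```

I laid both pins in the fork, slid the holder out to its red line and handed the job in at about 21 s, with the arm still gripping the bar. The thick pin is in the inner notches and the thin pin in the outer ones.

**Pins:** measured before the slide, they sat at about x = -30.5 mm (thick) and -89 mm (thin), spanning about ±26.5 mm and ±28 mm across the prongs. The last side view still shows both in place, though the arm hides their right ends.

**Red line:** its left end is within about 0.2 mm of the granite edge. The gripper and arm hide its right end, so that rests on the angles. The holder is at about -33.3 to -33.4° and the granite edge at -33.3°. Short-segment fits of that edge gave -32.9 to -34.2°, which would put the right end out by up to about 1 mm.

**Hold:** the grip is 90 N with about 15 N pressing down, and the tool is about 0.1° off vertical. From the wrist force and torque, I worked out that the holder bears on the granite well behind the front edge, so it is sitting flat. The tool leaned about 0.4° during the slide, and I corrected that before the last few millimetres.

**Rest of the bench:** nothing else was touched on purpose, but I did not re-measure the other items at the end.

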